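# Put the plug gauges away on the carousel rack and lock it

## Task

Swing the red-knobbed cam lever right over to free the gauge carousel, then put every loose plug gauge from the table away on it: turn the carousel by the bar on top to bring a free hook to the opening of the clear guard and hang the gauge there by its ring so that it dangles freely, one gauge to a hook. When all of them hang, with the white gauges still on their hooks, swing the lever fully back to lock the carousel; leave the roll of masking tape where it lies.

Things in the scene. Friction and masses are not known exactly. Their poses are not given: they have to be found in the camera images.
- rack: Fixed stand of the carousel; place and yaw vary. Origin on the axis at table height, z up; -x points out through the middle of the opening (110 degrees) of the clear guard. Guard: 100 mm radius, 215 mm high. Foot: 106 mm radius, 12 mm high; a tongue with the lock (47 mm high) reaches 150 mm out (-x) below the opening.
- carousel (a joint): Angle of the carousel about the vertical (rad, counterclockwise from above). Turns endlessly and stays where it is left (about 0.06 N m). At 0 hook 0 stands in the middle of the opening, at -k*60 degrees hook k does.
- turn_bar (a point): Middle of the black bar on top of the carousel, on its axis, 248 mm above the table. Bar: 64 mm long (x axis of this point), 14 mm wide (y), from 230 to 260 mm high. Take it across the 14 mm and twist.
- cam_lever (a joint): Cam lever of the lock: 1.6 rad fully locked (found at 1.5 to 1.6), 0 fully free; locking swings it level and counterclockwise from above; it stays where it is left (about 2 N at the knob). It drives a brass bolt between posts under the carousel, which enters only if some hook stands in the middle of the opening within about 7 degrees.
- lever_knob (a point): Red upright knob at the lever's end, 18 mm across, from 31 to 73 mm high; this point is on its centre line, 61 mm above the table, 65 mm from the pivot.
- lever_pivot (a point): Vertical pivot axis of the lever, 61 mm above the table.
- hook_0 (a point): Hook 0 of six; taken if a white gauge hangs there, else free. This point: where a ring hangs on its 7 mm wire, 58 mm from the axis, 190 mm above the table, between a 20 mm stop disc (13 mm further in) and the upturned end (from 7 mm further out; tip 14 mm out, 24 mm up). x axis points outward along the hook. A ring lowered over the tip, tail outward, swings down when let go.
- hook_1 (a point): Hook 1 of six; taken if a white gauge hangs there, else free. This point: where a ring hangs on its 7 mm wire, 58 mm from the axis, 190 mm above the table, between a 20 mm stop disc (13 mm further in) and the upturned end (from 7 mm further out; tip 14 mm out, 24 mm up). x axis points outward along the hook. A ring lowered over the tip, tail outward, swings down when let go.
- hook_2 (a point): Hook 2 of six; taken if a white gauge hangs there, else free. This point: where a ring hangs on its 7 mm wire, 58 mm from the axis, 190 mm above the table, between a 20 mm stop disc (13 mm further in) and the upturned end (from 7 mm further out; tip 14 mm out, 24 mm up). x axis points outward along the hook. A ring lowered over the tip, tail outward, swings down when let go.
- hook_3 (a point): Hook 3 of six; taken if a white gauge hangs there, else free. This point: where a ring hangs on its 7 mm wire, 58 mm from the axis, 190 mm above the table, between a 20 mm stop disc (13 mm further in) and the upturned end (from 7 mm further out; tip 14 mm out, 24 mm up). x axis points outward along the hook. A ring lowered over the tip, tail outward, swings down when let go.
- hook_4 (a point): Hook 4 of six; taken if a white gauge hangs there, else free. This point: where a ring hangs on its 7 mm wire, 58 mm from the axis, 190 mm above the table, between a 20 mm stop disc (13 mm further in) and the upturned end (from 7 mm further out; tip 14 mm out, 24 mm up). x axis points outward along the hook. A ring lowered over the tip, tail outward, swings down when let go.
- hook_5 (a point): Hook 5 of six; taken if a white gauge hangs there, else free. This point: where a ring hangs on its 7 mm wire, 58 mm from the axis, 190 mm above the table, between a 20 mm stop disc (13 mm further in) and the upturned end (from 7 mm further out; tip 14 mm out, 24 mm up). x axis points outward along the hook. A ring lowered over the tip, tail outward, swings down when let go.
- gauge_red: Loose plug gauge, red handle, 144 mm long, 80 g, lying flat, either way up; may be absent. Origin: centre of its hanging ring (38 mm outside, 26 mm hole, 8 mm thick), 8 mm above the table. x axis: from the ring along the handle to the tip; z: thickness. Handle 24 wide (y), 16 thick, from x = 17 to 83 mm, then a 9 mm pin to x = 125. Balance point near x = 45: grip there, across the 24 mm.
- gauge_blue: Loose plug gauge, blue handle, 144 mm long, 80 g, lying flat, either way up; may be absent. Origin: centre of its hanging ring (38 mm outside, 26 mm hole, 8 mm thick), 8 mm above the table. x axis: from the ring along the handle to the tip; z: thickness. Handle 24 wide (y), 16 thick, from x = 17 to 83 mm, then a 9 mm pin to x = 125. Balance point near x = 45: grip there, across the 24 mm.
- gauge_yellow: Loose plug gauge, yellow handle, 144 mm long, 80 g, lying flat, either way up; may be absent. Origin: centre of its hanging ring (38 mm outside, 26 mm hole, 8 mm thick), 8 mm above the table. x axis: from the ring along the handle to the tip; z: thickness. Handle 24 wide (y), 16 thick, from x = 17 to 83 mm, then a 9 mm pin to x = 125. Balance point near x = 45: grip there, across the 24 mm.
- gauge_white_0: Gauge of the same shape, weight and axis directions as gauge_red, white handle, already hanging on hook 0 at the start (ring up, tail down), where it stays. Origin on its long axis, 85 mm below the ring centre. May be absent, and then hook 0 is free.
- gauge_white_1: Gauge of the same shape, weight and axis directions as gauge_red, white handle, already hanging on hook 1 at the start (ring up, tail down), where it stays. Origin on its long axis, 85 mm below the ring centre. May be absent, and then hook 1 is free.
- gauge_white_3: Gauge of the same shape, weight and axis directions as gauge_red, white handle, already hanging on hook 3 at the start (ring up, tail down), where it stays. Origin on its long axis, 85 mm below the ring centre. May be absent, and then hook 3 is free.
- gauge_white_4: Gauge of the same shape, weight and axis directions as gauge_red, white handle, already hanging on hook 4 at the start (ring up, tail down), where it stays. Origin on its long axis, 85 mm below the ring centre. May be absent, and then hook 4 is free.
- masking_tape: Bystander: roll of masking tape, 96 mm wide, 25 mm high; leave it where it is. Origin at the centre of its underside.
Mind the look-alikes: they are no part of the job. What is shaped like the gauge_white_3 but black is not meant.

How it is judged (in metres and radians):
On the way, in this order (a step that is already met when the one before it is completed fails the run):
1. the cam lever is swung over to free the carousel (value of joint cam_lever below 0.25 rad), for 0.2 s.
2. every gauge hangs tail down on a hook of its own (((distance between gauge_red and hook_0 below 0.025 m and angle between gauge_red's own x axis and vertical above 2.5 rad) or (distance between gauge_red and hook_1 below 0.025 m and angle between gauge_red's own x axis and vertical above 2.5 rad) or (distance between gauge_red and hook_2 below 0.025 m and angle between gauge_red's own x axis and vertical above 2.5 rad) or (distance between gauge_red and hook_3 below 0.025 m and angle between gauge_red's own x axis and vertical above 2.5 rad) or (distance between gauge_red and hook_4 below 0.025 m and angle between gauge_red's own x axis and vertical above 2.5 rad) or (distance between gauge_red and hook_5 below 0.025 m and angle between gauge_red's own x axis and vertical above 2.5 rad)) and ((distance between gauge_blue and hook_0 below 0.025 m and angle between gauge_blue's own x axis and vertical above 2.5 rad) or (distance between gauge_blue and hook_1 below 0.025 m and angle between gauge_blue's own x axis and vertical above 2.5 rad) or (distance between gauge_blue and hook_2 below 0.025 m and angle between gauge_blue's own x axis and vertical above 2.5 rad) or (distance between gauge_blue and hook_3 below 0.025 m and angle between gauge_blue's own x axis and vertical above 2.5 rad) or (distance between gauge_blue and hook_4 below 0.025 m and angle between gauge_blue's own x axis and vertical above 2.5 rad) or (distance between gauge_blue and hook_5 below 0.025 m and angle between gauge_blue's own x axis and vertical above 2.5 rad)) and ((distance between gauge_yellow and hook_0 below 0.025 m and angle between gauge_yellow's own x axis and vertical above 2.5 rad) or (distance between gauge_yellow and hook_1 below 0.025 m and angle between gauge_yellow's own x axis and vertical above 2.5 rad) or (distance between gauge_yellow and hook_2 below 0.025 m and angle between gauge_yellow's own x axis and vertical above 2.5 rad) or (distance between gauge_yellow and hook_3 below 0.025 m and angle between gauge_yellow's own x axis and vertical above 2.5 rad) or (distance between gauge_yellow and hook_4 below 0.025 m and angle between gauge_yellow's own x axis and vertical above 2.5 rad) or (distance between gauge_yellow and hook_5 below 0.025 m and angle between gauge_yellow's own x axis and vertical above 2.5 rad)) and distance between gauge_red and gauge_blue above 0.035 m and distance between each of gauge_red, gauge_blue and gauge_yellow above 0.035 m and horizontal distance between each of gauge_red, gauge_blue, gauge_yellow and gauge_white_0 above 0.03 m and horizontal distance between each of gauge_red, gauge_blue, gauge_yellow and gauge_white_1 above 0.03 m and horizontal distance between each of gauge_red, gauge_blue, gauge_yellow and gauge_white_3 above 0.03 m and horizontal distance between each of gauge_red, gauge_blue, gauge_yellow and gauge_white_4 above 0.03 m and horizontal distance between gauge_white_0 and hook_0 below 0.03 m and height (world z) of each of gauge_white_0, gauge_white_1, gauge_white_3, gauge_white_4 above 0.085 m and angle between each of gauge_white_0, gauge_white_1, gauge_white_3, gauge_white_4's own x axis and vertical above 2.5 rad and horizontal distance between gauge_white_1 and hook_1 below 0.03 m and horizontal distance between gauge_white_3 and hook_3 below 0.03 m and horizontal distance between gauge_white_4 and hook_4 below 0.03 m and linear speed of each of gauge_red, gauge_blue, gauge_yellow, gauge_white_0, gauge_white_1, gauge_white_3, gauge_white_4 below 0.15 m/s), for 0.3 s.
3. the cam lever is swung over to lock the carousel (value of joint cam_lever above 1.4 rad), for 0.2 s.
At the end, for the whole second after the job is handed in: Every gauge hangs by its ring, swinging at less than 0.15 m/s, on a hook of its own (ring centre within 25 mm of the hook point, tail within about 37 degrees of straight down), and the cam lever stands past 1.4 of 1.6 rad (all of step 2 and value of joint cam_lever above 1.4 rad); the robot touches nothing.
It fails at once if the roll of masking tape, 96 mm wide, 25 mm high is pushed more than 30 mm (distance of masking_tape from where it was at the start of the episode above 0.03 m).
Of gauge_red, gauge_blue, gauge_yellow only 2 to 3 are there at a start; the rules pass over those that are not, and their reading is None.
Of gauge_white_0, gauge_white_1, gauge_white_3, gauge_white_4 only 2 to 3 are there at a start; the rules pass over those that are not, and their reading is None.
At some moment in a run one of gauge_red, gauge_blue, gauge_yellow may be knocked a few centimetres aside while the robot is not near it.
Once in a run the grip may slacken for a moment while it holds something.
It also fails if it takes over 210 s, if anything falls off the work surface, if the arm or the gripper's body presses on something with over 40 N, if the wrist force passes 120 N, or if a joint passes its speed limit or range.

## Robot

A 7-joint arm with a two-finger parallel gripper is mounted at the origin on the work surface; the furniture and walls round the work are solid. World frame = base frame: x ahead of the robot, y to its left, z up, the work surface at z = 0. Lengths are in m, angles in degrees, forces in N, time in s.
With the tool pointing down it reaches from about 0.425 to 1.025 m from the base axis. Payload 9.4 kg.
Tool frame: the origin (TCP) lies between the finger pads; the fingertips stand 19 mm ahead of it and the grasp point (between the pads) is the TCP; x points along the fingers, y is the direction in which the jaws open and shut, and the axes are right-handed (so a half turn about x gives the same grasp; the last joint's range is limited). The gripper opens to 93 mm and grips with 3 to 60 N. Pads are 15 mm wide; open, the fingers measure 128 mm over their backs; the gripper's body (75 mm by 188 mm) begins 65 mm behind the grasp point.
Start: joints at [-71.889, 34.337, -0.143, 91.639, 0.103, 54.024, -4.572], TCP at [0.278, 0.67, 0.238] pointing down, gripper open.
Joint ranges: [-147.43, 147.43], [-19.82, 112.94], [-74.19, 73.91], [6.32, 146.72], [-59.91, 239.91], [6.04, 106.73], [-150.56, 150.56]. Speed limits (degrees/s): [127.2, 127.2, 172.46, 172.46, 180, 180, 180].

## Interface

Orientations are given as a 3x3 rotation matrix whose columns are the frame's x, y, z axes.
In Python, from cell import ctrl, imaging gives the robot as it stands.
- The arm moves only by the tool send_rows, never from a script. Its argument "deltas" is a list of rows, each a list of 4 numbers: the shift along the tool's x, y, z each as a share of 20 cm, from -1 to 1, then the turn about the tool's x as a share of 180 degrees, from -1 to 1. A call has exactly 8 rows; each row shifts and turns the commanded pose from where the row before left it, along the tool's axes as they then stand; what a row does not reach is not made up. A row lasts 1/12 s, in which the tool goes at most 41.7 mm and 7.16 degrees, less where a joint would pass 70% of its speed; a pose out of reach is approached as far as the arm can. A call with a number of a shift or a turn outside -1 to 1 is refused whole. A call with a gripper value outside its range is refused whole. "fingers" is the closure, from 0 (fully open) to 1 (shut), set as the call begins (left out, the last holds). The fingers move at their own pace and stop on an object; the grip force is fixed at half the most. Time passes only in rows, so rows that do not move let the fingers close, or fill a call up. It gives the time, the measured TCP pose, the force and the opening at its end, in the units of the state.
- ctrl.get_state(): the state, without advancing time (a new reading comes with each control period).
- imaging.get_image(name): name is "scene" or "side" or "wrist"; returns (picture, depth): 400x640x3 uint8, red, green, blue; 400x640 float32, m along the optical axis (not along the pixel's ray), 0 where there is no reading.
- imaging.calibration(name): a dict with "vertical_fov" (degrees; the focal length in pixels is half the picture's height over the tangent of half this angle, whatever the lens; pixels are square), "cx", "cy" (the principal point, pixels), "view" (4x4, takes a point from world to camera coordinates). Camera axes: x right, y down, z forward; pixel columns grow to the right and rows downward; lengths in m; the calibration is good to about 2 mm. A picture is of the moment at which its call begins: read the wrist's pose just before it. calibration takes no time and is no camera call; for the wrist camera it gives the pose at the moment of the call.
- ctrl.sign_off(): hands the job in, once; it reports no verdict.
The state is a dict: "t": time; "q": joint angles; "joint_velocities": joint speeds; "joint_torque": joint torques, N m; "ee_pos": TCP position; "ee_rot": TCP orientation; "wrist_force": force on the tool from outside, world axes, zero at the start; "wrist_torque": the same for the moment, N m; "finger_gap": finger opening in m.
Only numpy, scipy, OpenCV 4.12 (cv2) and the standard library are available. Lean on these libraries where they do the work, as an engineer would, in place of code of your own. Each camera call takes 0.05 s, during which the arm holds its last target. There are 200 camera calls.

## Working session

There is one attempt and no reset: what is moved stays moved. The work goes in short steps, Python scripts to look and compute and a tool call to move; the robot and the scene stay as the last step left them, time stands still between calls to the robot, and variables do not carry over. Pictures are saved under pics/ and viewed, about 12 in all and at most 16, crops included, and the job is handed in when it is done.

Besides the shell and the picture viewer there is one more tool, called after ">>>" as name([rows], argument=value, ...), one row to a line, values as JSON. send_rows: Moves the arm, as the interface text tells. Its arguments: {"type":"object","properties":{"deltas":{"type":"array","items":{"type":"array","items":{"type":"number","minimum":-1,"maximum":1}}},"fingers":{"type":"number"}},"required":["deltas"]}

```bash
ls; mkdir -p pics; cat > h.py <<'E'
import numpy as np,cv2,sys
from cell import ctrl,imaging
def cal(n):
    c=imaging.calibration(n);f=200/np.tan(np.radians(c["vertical_fov"])/2);return f,c["cx"],c["cy"],np.array(c["view"])
def grab(n,fn=None):
    c=cal(n);im,d=imaging.get_image(n)
    if fn: cv2.imwrite("pics/"+fn,im[...,::-1])
    return c,im,d
def onplane(c,u,v,z):
    f,cx,cy,V=c;R=V[:3,:3];o=-R.T@V[:3,3];r=R.T@np.array([(u-cx)/f,(v-cy)/f,1]);return o+r*(z-o[2])/r[2]
def cloud(c,d):
    f,cx,cy,V=c;v,u=np.mgrid[:d.shape[0],:d.shape[1]];P=np.stack([(u-cx)/f*d,(v-cy)/f*d,d],-1);P=(P-V[:3,3])@V[:3,:3];P[d==0]=np.nan;return P
def proj(c,p):
    f,cx,cy,V=c;q=V[:3,:3]@p+V[:3,3];return q[0]/q[2]*f+cx,q[1]/q[2]*f+cy
E
python3 - <<'E'
from h import *
s=ctrl.get_state();print(s["t"],s["ee_pos"],s["ee_rot"],s["finger_gap"])
for n in("scene","side","wrist"):
    c,im,d=grab(n,n+"0.png");np.savez("/tmp/%s0.npz"%n,im=im,d=d);R=c[3];print(n,c[:3],-R[:3,:3].T@R[:3,3],R[2,:3])
a=[cv2.imread("pics/%s0.png"%n) for n in("scene","side")]
E
```

```text
pics
0.0 [0.27734264 0.66939171 0.23677084] [[-4.47904715e-04  3.82680657e-01  9.23880574e-01]
 [-1.44270172e-03  9.23879458e-01 -3.82680894e-01]
 [-9.99998859e-01 -1.50428867e-03  1.38284076e-04]] 0.0927390480894635
scene (np.float64(485.3578206749131), 312.84171450073467, 193.48520051266775) [-0.0438269   0.26624555  1.2676761 ] [ 0.38469282 -0.28155242 -0.87905613]
side (np.float64(404.355014419606), 318.1549929370965, 194.68674575060427) [0.01028786 0.56019878 0.75974045] [ 0.45098146 -0.65565347 -0.60558588]
wrist (np.float64(300.9120900615852), 316.8661250218532, 201.11488235830814) [0.21444517 0.6954784  0.38416151] [ 0.22714609 -0.09494914 -0.96922098]
```

View pics/scene0.png

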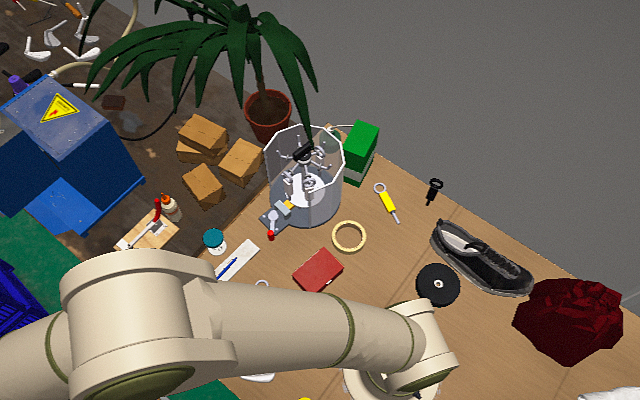

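View pics/side0.png

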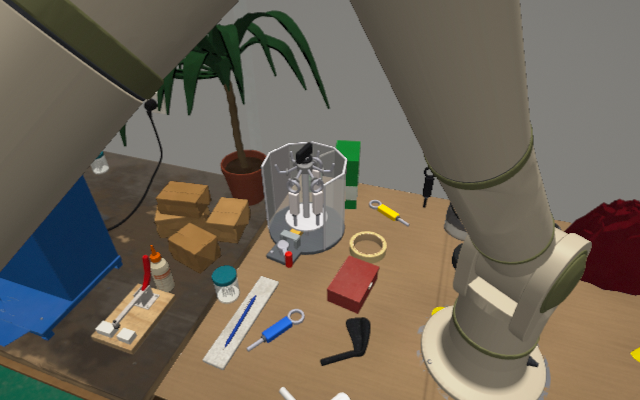

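```bash
python3 - <<'E'
from h import *
for n in("scene","side"):
    z=np.load("/tmp/%s0.npz"%n);im,d=z["im"],z["d"];c=cal(n);P=cloud(c,d)
    hsv=cv2.cvtColor(im,cv2.COLOR_RGB2HSV);H,S,V=[hsv[...,i].astype(int) for i in range(3)]
    for name,m in dict(red=((H<5)|(H>175))&(S>180)&(V>80),yellow=(abs(H-27)<4)&(S>170)&(V>120),blue=(abs(H-109)<8)&(S>170)&(V>110)).items():
        k,l,st,ce=cv2.connectedComponentsWithStats(m.astype(np.uint8))
        for i in range(1,k):
            if st[i,4]>12:
                p=np.nanmean(P[l==i],0);print(n,name,ce[i].round(),st[i,4],p.round(3))
    pts={"scene":dict(foot=(305,190),bar=(303,152),tape=(349,236),shoe=(480,260),redbox=(318,270)),"side":dict(foot=(307,225),bar=(305,155),tape=(368,246),base=(485,350),redbox=(353,283))}[n]
    for k,(u,v) in pts.items(): print(n,k,P[v,u].round(3))
E
```

```text
scene red [157. 209.] 102 [0.716 0.257 0.043]
scene red [271. 235.] 57 [0.451 0.048 0.062]
scene red [333. 264.] 169 [ 0.29  -0.04   0.043]
scene red [327. 280.] 17 [ 0.263 -0.     0.043]
scene red [580. 283.] 14 [-0.131 -0.464  0.134]
scene red [596. 287.] 59 [-0.159 -0.476  0.15 ]
scene red [578. 291.] 44 [-0.14  -0.437  0.144]
scene red [614. 293.] 63 [-0.197 -0.518  0.119]
scene red [604. 296.] 13 [-0.181 -0.457  0.174]
scene red [582. 302.] 84 [-0.161 -0.413  0.163]
scene red [548. 302.] 24 [-0.117 -0.383  0.1  ]
scene red [598. 306.] 16 [-0.188 -0.43   0.167]
scene red [605. 320.] 160 [-0.221 -0.432  0.144]
scene yellow [ 59. 108.] 412 [1.003 0.322 0.259]
scene yellow [387. 201.] 150 [ 0.354 -0.293  0.014]
scene yellow [288. 204.] 32 [ 0.51  -0.051  0.037]
scene yellow [304. 398.] 24 [0.072 0.215 0.   ]
scene blue [23. 92.] 191 [1.114 0.377 0.258]
scene blue [ 66. 208.] 2662 [ 0.924  0.471 -0.021]
scene blue [226. 268.] 60 [0.46  0.192 0.019]
scene foot [ 0.464 -0.08   0.155]
scene bar [ 0.51  -0.11   0.251]
scene tape [ 0.34  -0.14  -0.002]
scene shoe [ 0.058 -0.337  0.09 ]
scene redbox [0.3   0.001 0.043]
side red [619. 201.] 15 [-0.154 -0.459  0.16 ]
side red [609. 209.] 42 [-0.139 -0.441  0.144]
side red [622. 212.] 54 [-0.16  -0.414  0.164]
side red [617. 225.] 85 [-0.162 -0.388  0.142]
side red [288. 259.] 94 [0.45  0.048 0.058]
side red [146. 271.] 196 [0.718 0.253 0.041]
side yellow [387. 212.] 157 [ 0.354 -0.291  0.014]
side yellow [436. 309.] 45 [ 0.114 -0.055  0.001]
side yellow [636. 354.] 91 [-0.261 -0.175  0.001]
side blue [ 30. 309.] 2987 [ 0.909  0.452 -0.02 ]
side blue [240. 321.] 131 [0.452 0.221 0.019]
side blue [277. 328.] 284 [0.376 0.19  0.015]
side foot [ 0.493 -0.088  0.044]
side bar [ 0.508 -0.109  0.246]
side tape [ 0.339 -0.147  0.002]
side base [-0.003  0.075  0.118]
side redbox [0.292 0.016 0.044]
```

View pics/wrist0.png

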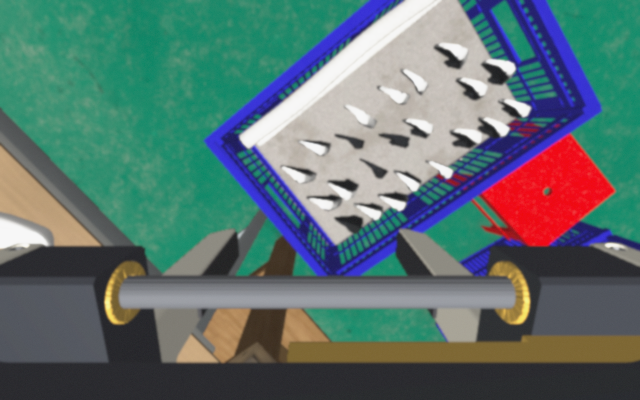

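```bash
python3 - <<'E'
from h import *
a=cv2.imread("pics/scene0.png")[115:245,250:360];b=cv2.imread("pics/side0.png")[135:275,250:360]
a=cv2.resize(a,(396,468),interpolation=2);b=cv2.resize(b,(396,504),interpolation=2);a=cv2.copyMakeBorder(a,0,36,0,0,0)
cv2.imwrite("pics/c1.png",np.hstack([a,b]))
E
```

```text
(no output)
```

View pics/c1.png

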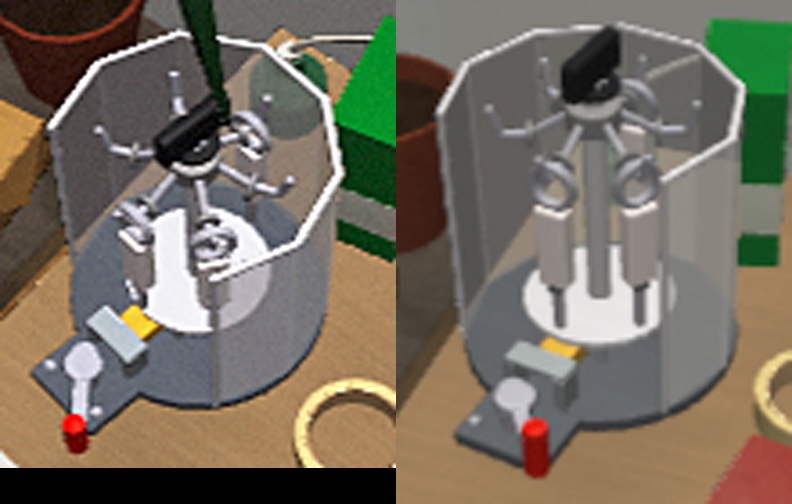

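```bash
python3 - <<'E'
from h import *
c=cal("scene");d=cal("side")
s=lambda x,y:(250+x/3.6,115+y/3.6)
t=lambda x,y:(250+(x-396)/3.6,135+y/3.6)
def p(n,c,uv,z): print(n,onplane(c,*uv,z)[:2].round(4))
p("edgeL",c,s(50,130),.215);p("edgeR",c,s(213,278),.215)
p("edgeL2",d,t(441,115),.215);p("edgeR2",d,t(663,180),.215)
p("piv",c,s(84,355),.061);p("piv2",d,t(515,390),.061)
p("knob",c,s(74,425),.072);p("knob2",d,t(537,428),.072)
p("barA",c,s(162,148),.26);p("barB",c,s(222,98),.26)
p("barA",d,t(573,60),.26);p("barB",d,t(610,32),.26)
for uv in((94,22+0),(182,33),(265,40),(328,100),(340,175),(298,245)): p("rim",c,s(*uv),.215)
for n,uv in dict(FL=(490,105),R=(697,105)).items(): p(n,d,t(*uv),.214)
for n,uv in dict(L=(100,130),B=(172,75),R=(290,180)).items(): p(n,c,s(*uv),.214)
# rim fit with known 3D
for n in("scene","side"):
    z=np.load("/tmp/%s0.npz"%n);P=cloud(cal(n),z["d"]);q=P.reshape(-1,3)
    m=(q[:,2]>.205)&(q[:,2]<.222)&(abs(q[:,0]-.51)<.13)&(abs(q[:,1]+.11)<.13);q=q[m]
    r=np.hypot(q[:,0]-.51,q[:,1]+.11);q=q[r>.085]
    A=np.c_[2*q[:,:2],np.ones(len(q))];x=np.linalg.lstsq(A,(q[:,:2]**2).sum(1),rcond=None)[0];print(n,len(q),x[:2],np.sqrt(x[2]+x[0]**2+x[1]**2))
    q=P.reshape(-1,3);m=(q[:,2]>.236)&(q[:,2]<.27)&(abs(q[:,0]-.51)<.05)&(abs(q[:,1]+.11)<.05);b=q[m];
    rc,sz,an=cv2.minAreaRect(b[:,:2].astype(np.float32)*1000);print("bar",rc,sz,an,len(b))
E
```

```text
edgeL [ 0.5932 -0.0445]
edgeR [ 0.4252 -0.0658]
edgeL2 [ 0.5928 -0.0474]
edgeR2 [ 0.425  -0.0676]
piv [0.4993 0.005 ]
piv2 [0.4918 0.0154]
knob [0.451  0.0464]
knob2 [0.4503 0.044 ]
barA [ 0.5075 -0.0842]
barB [ 0.5159 -0.1417]
barA [ 0.5147 -0.0957]
barB [ 0.5153 -0.1389]
rim [ 0.6532 -0.1247]
rim [ 0.6055 -0.1711]
rim [ 0.5632 -0.2164]
rim [ 0.4931 -0.2203]
rim [ 0.4377 -0.1873]
rim [ 0.4106 -0.1284]
FL [ 0.5738 -0.0767]
R [ 0.4547 -0.1549]
L [ 0.5721 -0.0736]
B [ 0.5798 -0.1433]
R [ 0.4562 -0.1568]
scene 476 [ 0.51740843 -0.11428865] 0.10175139408919932
bar (516.0718383789062, -114.08245849609375) (15.150172233581543, 63.78757095336914) 5.012360572814941 186
side 556 [ 0.5161468  -0.11719871] 0.10176706778432866
bar (515.972900390625, -116.88191223144531) (14.80197525024414, 64.98207092285156) 6.141646385192871 209
```

```bash
cat >> h.py <<'E'
def plan(p,az=None):
    "turn share needed, then total shift in tool axes after the turn (shares of 0.2 m)"
    s=ctrl.get_state();R=np.array(s["ee_rot"]);a0=np.degrees(np.arctan2(R[1,1],R[0,1]));t=0
    if az is not None: t=(a0-az+180)%360-180
    a=np.radians(a0-t);d=np.array(p)-s["ee_pos"]
    y=np.array([np.cos(a),np.sin(a)]);z=np.array([np.sin(a),-np.cos(a)])
    sh=np.array([-d[2],d[:2]@y,d[:2]@z])/.2
    print("t",round(s["t"],2),"pos",np.round(s["ee_pos"],4),"az",round(a0,2),"turn",round(t/180,4),"shift",sh.round(4),"q1,7",np.round([s["q"][0],s["q"][6]],1),"F",np.round(s["wrist_force"],1),"gap",round(s["finger_gap"],4))
E
python3 - <<'E'
from h import *
A=[]
for n in("scene","side"):
    z=np.load("/tmp/%s0.npz"%n);q=cloud(cal(n),z["d"]).reshape(-1,3);im=z["im"].reshape(-1,3).astype(int)
    m=(np.hypot(q[:,0]-.516,q[:,1]+.115)<.25)&(q[:,2]>.275);q=q[m];g=im[m]
    for zz in np.arange(.275,.9,.05):
        k=(q[:,2]>=zz)&(q[:,2]<zz+.05)
        if k.sum(): i=np.argmin(np.hypot(q[k,0]-.516,q[k,1]+.115));print(n,zz.round(3),k.sum(),q[k][i].round(3),g[k][i])
plan([.451,.045,.2],51)
E
```

```text
scene 0.275 1 [ 0.707 -0.119  0.325] [23 22 16]
scene 0.325 122 [ 0.566 -0.193  0.373] [ 3 21  5]
scene 0.375 590 [ 0.431 -0.078  0.423] [ 0 22  4]
scene 0.425 1614 [ 0.466 -0.092  0.474] [20 40 23]
scene 0.475 1726 [ 0.505 -0.11   0.523] [48 70 50]
scene 0.525 1519 [ 0.516 -0.113  0.534] [47 70 48]
side 0.275 2 [ 0.709 -0.123  0.322] [84 88 80]
side 0.325 112 [ 0.564 -0.197  0.369] [67 72 64]
side 0.375 612 [ 0.434 -0.076  0.424] [55 65 53]
side 0.425 1598 [ 0.464 -0.096  0.473] [57 69 55]
side 0.475 1315 [ 0.504 -0.108  0.524] [27 55 29]
side 0.525 720 [ 0.515 -0.113  0.531] [28 57 30]
t 0.15 pos [0.2774 0.6695 0.2369] az 67.5 turn 0.0917 shift [ 0.1847 -1.8803  2.6396] q1,7 [-71.9  -4.6] F [-0.  -0.6 -0.3] gap 0.0931
```

>>> send_rows([
  [0, 0, 0, 0.0306],
  [0, 0, 0, 0.0306],
  [0, 0, 0, 0.0305],
  [0, -0.09, 0.126, 0],
  [0, -0.09, 0.126, 0],
  [0, -0.09, 0.126, 0],
  [0, -0.09, 0.126, 0],
  [0, -0.09, 0.126, 0],
], fingers=0.4)

```text
t: 0.82
ee_pos: [0.3188, 0.5189, 0.2373]
ee_rot: [[-0.0, 0.629, 0.777], [-0.001, 0.777, -0.629], [-1.0, -0.0, 0.0]]
wrist_force: [0.2, 0.5, -0.5]
finger_gap: 0.0558
```

>>> send_rows([
  [0, -0.09, 0.126, 0],
  [0, -0.09, 0.126, 0],
  [0, -0.09, 0.126, 0],
  [0, -0.09, 0.126, 0],
  [0, -0.09, 0.126, 0],
  [0, -0.09, 0.126, 0],
  [0, -0.09, 0.126, 0],
  [0, -0.09, 0.126, 0],
])

```text
t: 1.48
ee_pos: [0.3849, 0.2802, 0.2376]
ee_rot: [[0.0, 0.629, 0.777], [-0.0, 0.777, -0.629], [-1.0, 0.0, 0.0]]
wrist_force: [0.0, -0.4, -0.2]
finger_gap: 0.0557
```

>>> send_rows([
  [0, -0.09, 0.126, 0],
  [0, -0.09, 0.126, 0],
  [0, -0.09, 0.126, 0],
  [0, -0.09, 0.126, 0],
  [0, -0.09, 0.126, 0],
  [0, -0.09, 0.126, 0],
  [0, 0, 0, 0],
  [0, 0, 0, 0],
])

```text
t: 2.15
ee_pos: [0.4345, 0.1011, 0.2377]
ee_rot: [[0.0, 0.632, 0.775], [-0.0, 0.775, -0.632], [-1.0, -0.0, 0.0]]
wrist_force: [0.7, 0.3, 0.0]
finger_gap: 0.0554
```

```bash
python3 - <<'E'
from h import *
plan([.451,.045,.2],51)
for n in("wrist","scene"): grab(n,n+"1.png")
E
```

```text
t 2.15 pos [0.4345 0.1011 0.2377] az 50.77 turn -0.0013 shift [ 0.1884 -0.1662  0.2407] q1,7 [-26.9  34.5] F [0.7 0.3 0. ] gap 0.0554
```

View pics/wrist1.png

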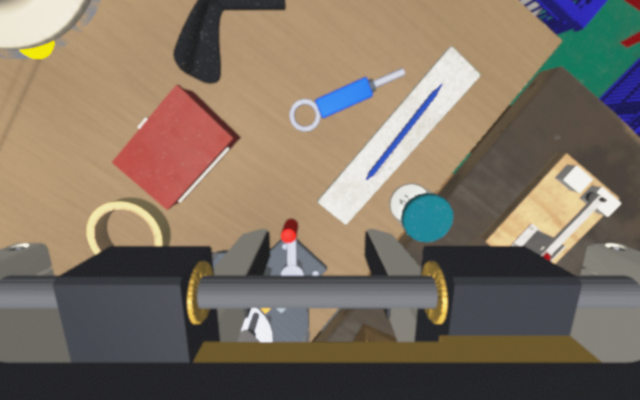

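View pics/scene1.png

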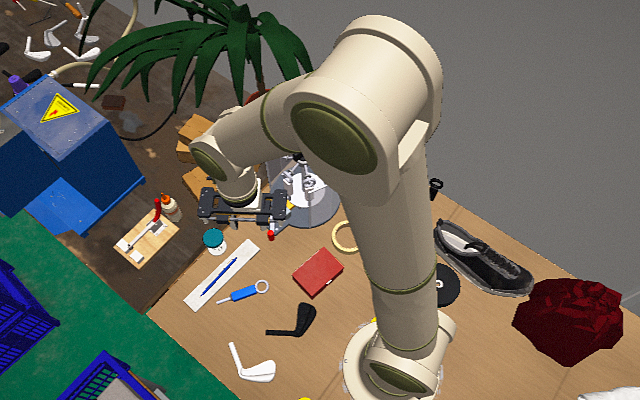

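```bash
python3 - <<'E'
from h import *
c,im,d=grab("wrist");P=cloud(c,d)
hsv=cv2.cvtColor(im,cv2.COLOR_RGB2HSV);H,S,V=[hsv[...,i].astype(int) for i in range(3)]
m=((H<5)|(H>175))&(S>180)&(V>80);m[:, :250]=0;m[:,330:]=0
q=P[m&(P[...,2]>.067)];print(len(q),q.mean(0),q.min(0),q.max(0))
b=(abs(H-109)<8)&(S>150)&(V>110);k,l,st,ce=cv2.connectedComponentsWithStats(b.astype(np.uint8))
for i in range(1,k):
    if st[i,4]>100: print(ce[i],st[i],np.nanmean(P[l==i],0))
# pivot disc: grey at z~.06
q=P[220:290,260:330].reshape(-1,3);
for lo,hi in((.05,.058),(.058,.066)):
    w=q[(q[:,2]>lo)&(q[:,2]<hi)];print(lo,len(w),w.mean(0) if len(w) else "",w.min(0),w.max(0))
plan([.451,.045,.06],51)
E
```

```text
163 [0.45226312 0.0457094  0.07266758] [0.44520744 0.03747008 0.06714519] [0.45972201 0.05263867 0.07521647]
[343.06529851  98.70615672] [ 315   80   56   39 1072] [0.3776601  0.18828562 0.01631111]
[401.56623377 134.71168831] [368  92  69  85 385] [0.45360414 0.21650009 0.01962784]
0.05 35 [0.45038627 0.04951062 0.05451034] [0.4447422  0.04106453 0.05029338] [0.46028671 0.05263609 0.05795402]
0.058 34 [0.44932817 0.04947059 0.06187295] [0.44475151 0.0393311  0.0580285 ] [0.45689305 0.05245777 0.06537564]
t 2.3 pos [0.4341 0.1037 0.2376] az 51.07 turn 0.0004 shift [ 0.888  -0.1749  0.2504] q1,7 [-27.1  34.5] F [-0.1 -0.1  0. ] gap 0.0556
```

>>> send_rows([
  [0, -0.044, 0.0625, 0],
  [0, -0.044, 0.0625, 0],
  [0, -0.044, 0.0625, 0],
  [0, -0.044, 0.0625, 0],
  [0.1, 0, 0, 0],
  [0.15, 0, 0, 0],
  [0.15, 0, 0, 0],
  [0, 0, 0, 0],
])

```text
t: 2.97
ee_pos: [0.449, 0.045, 0.154]
ee_rot: [[-0.006, 0.627, 0.779], [-0.001, 0.779, -0.627], [-1.0, -0.005, -0.004]]
wrist_force: [-1.3, 0.7, 0.2]
finger_gap: 0.0558
```

```bash
python3 - <<'E'
from h import *
plan([.4522,.0452,.06],51)
E
```

```text
t 2.97 pos [0.449 0.045 0.154] az 51.14 turn 0.0008 shift [0.4699 0.0111 0.0118] q1,7 [-18.   45.4] F [-1.3  0.7  0.2] gap 0.0558
```

>>> send_rows([
  [0.15, 0.008, 0.008, 0],
  [0.15, 0, 0, 0],
  [0.15, 0, 0, 0],
  [0, 0, 0, 0],
  [0, 0, 0, 0],
  [0, 0, 0, 0],
  [0, 0, 0, 0],
  [0, 0, 0, 0],
])

```text
t: 3.63
ee_pos: [0.4541, 0.0444, 0.0695]
ee_rot: [[0.003, 0.629, 0.777], [0.001, 0.777, -0.629], [-1.0, 0.002, 0.002]]
wrist_force: [0.7, -0.3, -0.2]
finger_gap: 0.0557
```

>>> send_rows([
  [0, 0, 0, 0],
  [0, 0, 0, 0],
  [0, 0, 0, 0],
  [0, 0, 0, 0],
  [0, 0.034, 0.0018, 0.0333],
  [0, 0.034, 0.0018, 0.0333],
  [0, 0.034, 0.0018, 0.0333],
  [0, 0.034, 0.0018, 0.0333],
], fingers=0.765)

```text
t: 4.3
ee_pos: [0.4729, 0.061, 0.0675]
ee_rot: [[-0.003, 0.893, 0.449], [-0.0, 0.449, -0.893], [-1.0, -0.003, -0.001]]
wrist_force: [-3.9, -0.9, 3.0]
finger_gap: 0.0216
```

>>> send_rows([
  [0, 0.034, 0.0018, 0.0333],
  [0, 0.034, 0.0018, 0.0333],
  [0, 0.034, 0.0018, 0.0333],
  [0, 0.034, 0.0018, 0.0333],
  [0, 0.034, 0.0018, 0.0333],
  [0, 0.034, 0.0018, 0.0333],
  [0, 0.034, 0.0018, 0.0333],
  [0, 0.034, 0.0018, 0.0333],
])

```text
t: 4.97
ee_pos: [0.5261, 0.0649, 0.0674]
ee_rot: [[-0.003, 0.932, -0.361], [0.001, -0.361, -0.932], [-1.0, -0.003, -0.0]]
wrist_force: [-2.5, 3.0, 0.2]
finger_gap: 0.0217
```

>>> send_rows([
  [0, 0.034, 0.0018, 0.0333],
  [0, 0.034, 0.0018, 0.0333],
  [0, 0.034, 0.0018, 0.0333],
  [0, 0, 0, 0],
  [0, 0, 0, 0],
  [0, 0, 0, 0],
  [0, 0, 0, 0],
  [0, 0, 0, 0],
])

```text
t: 5.63
ee_pos: [0.5445, 0.0536, 0.0677]
ee_rot: [[0.0, 0.779, -0.627], [0.0, -0.627, -0.779], [-1.0, -0.0, -0.0]]
wrist_force: [-0.0, 0.3, -0.7]
finger_gap: 0.022
```

>>> send_rows([
  [0, 0.02, 0.001, 0.02],
  [0, 0.012, 0.001, 0.012],
  [0, 0, 0, 0],
  [0, 0, 0, 0],
  [0, 0, 0, 0],
  [0, 0, 0, 0],
  [0, 0, 0, 0],
  [0, 0, 0, 0],
])

```text
t: 6.3
ee_pos: [0.547, 0.0509, 0.0674]
ee_rot: [[-0.005, 0.712, -0.702], [0.003, -0.702, -0.712], [-1.0, -0.005, 0.001]]
wrist_force: [-5.1, 5.1, 4.8]
finger_gap: 0.0221
```

>>> send_rows([
  [0, -0.02, 0, 0],
  [0, 0, 0, 0],
  [-0.1, 0, 0, 0],
  [-0.2, 0, 0, 0],
  [-0.2, 0, 0, 0],
  [-0.2, 0, 0, -0.035],
  [-0.2, 0, 0, -0.035],
  [-0.2, 0, 0, -0.035],
], fingers=0.5)

```text
t: 6.97
ee_pos: [0.5464, 0.0514, 0.2896]
ee_rot: [[0.001, 0.903, -0.431], [-0.001, -0.431, -0.903], [-1.0, 0.001, 0.001]]
wrist_force: [0.8, 1.1, -0.1]
finger_gap: 0.0466
```

>>> send_rows([
  [-0.2, 0, 0, -0.035],
  [0, 0, 0, -0.035],
  [0, 0, 0, -0.035],
  [0, 0, 0, -0.035],
  [0, 0, 0, -0.035],
  [0, 0, 0, 0],
  [0, 0, 0, 0],
  [0, 0, 0, 0],
])

```text
t: 7.63
ee_pos: [0.5466, 0.0518, 0.3276]
ee_rot: [[0.0, 0.995, 0.096], [-0.0, 0.096, -0.995], [-1.0, 0.0, 0.0]]
wrist_force: [0.5, 0.2, -0.2]
finger_gap: 0.0466
```

```bash
python3 - <<'E'
from h import *
plan([.5165,-.115,.33],6)
print(np.round(ctrl.get_state()["q"],1))
c,im,d=grab("side","side2.png")
cv2.imwrite("pics/c2.png",cv2.resize(cv2.imread("pics/side2.png")[130:290,230:390],(640,640),interpolation=2)[:600])
E
```

```text
t 7.63 pos [0.5466 0.0518 0.3276] az 5.49 turn -0.0028 shift [-0.0119 -0.2367  0.8135] q1,7 [-39.   10.6] F [ 0.5  0.2 -0.2] gap 0.0466
[-39.   19.1  37.5 110.2 -14.   55.2  10.6]
```

View pics/c2.png

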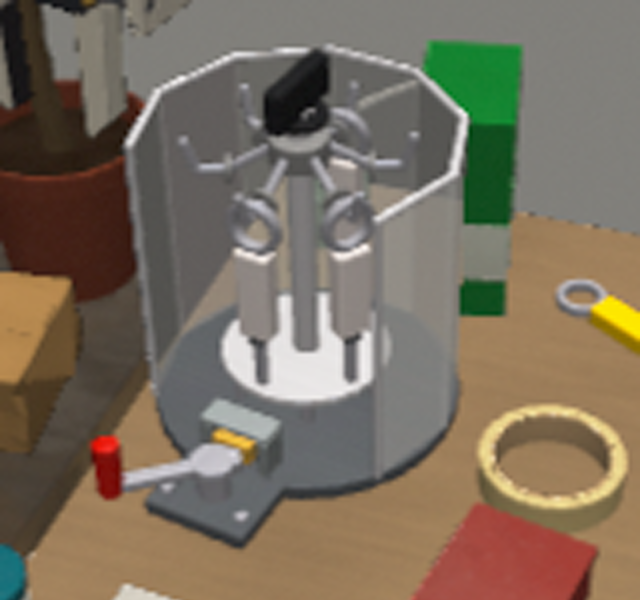

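>>> send_rows([
  [0, -0.0395, 0.1356, 0],
  [0, -0.0395, 0.1356, 0],
  [0, -0.0395, 0.1356, 0],
  [0, -0.0395, 0.1356, 0],
  [0, -0.0395, 0.1356, 0],
  [0, -0.0395, 0.1356, 0],
  [0, 0, 0, 0],
  [0, 0, 0, 0],
])

```text
t: 8.35
ee_pos: [0.5152, -0.1161, 0.3277]
ee_rot: [[0.0, 0.996, 0.095], [-0.0, 0.095, -0.996], [-1.0, 0.0, 0.0]]
wrist_force: [0.2, 0.5, -0.3]
finger_gap: 0.0464
```

```bash
python3 - <<'E'
from h import *
plan([.5165,-.115,.253],6)
E
```

```text
t 8.35 pos [ 0.5152 -0.1161  0.3277] az 5.43 turn -0.0032 shift [ 0.3736  0.0069 -0.0047] q1,7 [-23.3  28.4] F [ 0.2  0.5 -0.3] gap 0.0464
```

>>> send_rows([
  [0.12, 0.007, -0.004, 0],
  [0.12, 0, 0, 0],
  [0.13, 0, 0, 0],
  [0, 0, 0, 0],
  [0, 0, 0, 0],
  [0, 0, 0, 0],
  [0, 0, 0, 0],
  [0, 0, 0, 0],
])

```text
t: 9.02
ee_pos: [0.5176, -0.1136, 0.2549]
ee_rot: [[0.002, 0.995, 0.1], [0.0, 0.1, -0.995], [-1.0, 0.002, 0.0]]
wrist_force: [-0.2, -0.9, 0.2]
finger_gap: 0.0463
```

>>> send_rows([
  [0, 0, 0, 0],
  [0, 0, 0, 0],
  [0, 0, 0, 0],
  [0, 0, 0, 0],
  [0, 0, 0, 0],
  [0, 0, 0, 0],
  [0, 0, 0, -0.01],
  [0, 0, 0, -0.02],
], fingers=1.0)

```text
t: 9.68
ee_pos: [0.5168, -0.1137, 0.2537]
ee_rot: [[-0.0, 0.981, 0.194], [-0.0, 0.194, -0.981], [-1.0, -0.0, -0.0]]
wrist_force: [-1.2, 0.1, 3.2]
finger_gap: 0.0141
```

>>> send_rows([
  [0, 0, 0, -0.03],
  [0, 0, 0, -0.03],
  [0, 0, 0, -0.03],
  [0, 0, 0, -0.03],
  [0, 0, 0, -0.03],
  [0, 0, 0, -0.03],
  [0, 0, 0, -0.03],
  [0, 0, 0, -0.03],
])

```text
t: 10.35
ee_pos: [0.5142, -0.1153, 0.2537]
ee_rot: [[-0.004, 0.581, 0.814], [-0.001, 0.814, -0.581], [-1.0, -0.003, -0.003]]
wrist_force: [-10.1, -5.8, 8.4]
finger_gap: 0.0137
```

>>> send_rows([
  [0, 0, 0, -0.03],
  [0, 0, 0, -0.02],
  [0, 0, 0, -0.01],
  [0, 0, 0, -0.006],
  [0, 0, 0, 0],
  [0, 0, 0, 0],
  [0, 0, 0, 0],
  [0, 0, 0, 0],
])

```text
t: 11.02
ee_pos: [0.5137, -0.1161, 0.2537]
ee_rot: [[-0.005, 0.406, 0.914], [-0.001, 0.914, -0.406], [-1.0, -0.003, -0.004]]
wrist_force: [-11.8, -7.4, 8.9]
finger_gap: 0.0139
```

>>> send_rows([
  [0, 0, 0, 0],
  [0, 0, 0, 0],
  [0, 0, 0, 0],
  [0, 0, 0, 0],
  [-0.15, 0, 0, 0],
  [-0.2, 0, 0, 0],
  [-0.05, 0, 0, 0],
  [0, 0, 0, 0],
], fingers=0.4)

```text
t: 11.68
ee_pos: [0.5185, -0.1138, 0.3367]
ee_rot: [[0.006, 0.403, 0.915], [-0.0, 0.915, -0.403], [-1.0, 0.002, 0.006]]
wrist_force: [0.6, 0.3, -0.1]
finger_gap: 0.0552
```

```bash
python3 - <<'E'
from h import *
plan([.45,.14,.3],6)
E
```

```text
t 11.68 pos [ 0.5185 -0.1138  0.3367] az 66.22 turn 0.3346 shift [ 0.1833 -0.2081 -1.298 ] q1,7 [-9.9 80.2] F [ 0.6  0.3 -0.1] gap 0.0552
```

```bash
python3 - <<'E'
from h import *
c,im,d=grab("side");
hsv=cv2.cvtColor(im,cv2.COLOR_RGB2HSV);H,S,V=[hsv[...,i].astype(int) for i in range(3)]
def fit(m,c,z):
    k,l,st,ce=cv2.connectedComponentsWithStats(m.astype(np.uint8));i=1+np.argmax(st[1:,4])
    v,u=np.nonzero(l==i);p=np.array([onplane(c,a,b,z)[:2] for a,b in zip(u,v)])
    r=cv2.minAreaRect(p.astype(np.float32)*1000);print(st[i],"rect",r);return r
m=(abs(H-109)<8)&(S>150)&(V>90);m[:, :255]=0;m[:250]=0;fit(m,c,.012)
m=(abs(H-27)<4)&(S>170)&(V>120);m[:,:370]=0;m[260:]=0;m[:,420:]=0;fit(m,c,.012)
for n,uv in dict(bring=(296,316),btip=(250,348),yring=(375,205),ytip=(408,224)).items(): print(n,onplane(c,*uv,.008)[:2])
cv2.imwrite("pics/c3.png",np.hstack([cv2.resize(im[130:290,230:390,::-1],(400,400)),cv2.resize(im[190:235,360:420,::-1],(400,300))[np.r_[0:300,[299]*100]]]))
E
```

```text
[262 317  30  25 339] rect ((376.0068664550781, 189.02883911132812), (65.56066131591797, 27.492311477661133), 73.5817642211914)
[378 204  21  16 160] rect ((354.9735107421875, -292.7026672363281), (33.038787841796875, 68.62914276123047), 73.70745086669922)
bring [0.36335835 0.13859476]
btip [0.39549931 0.25357194]
yring [ 0.40112298 -0.30467255]
ytip [ 0.28466879 -0.27993833]
```

View pics/c3.png

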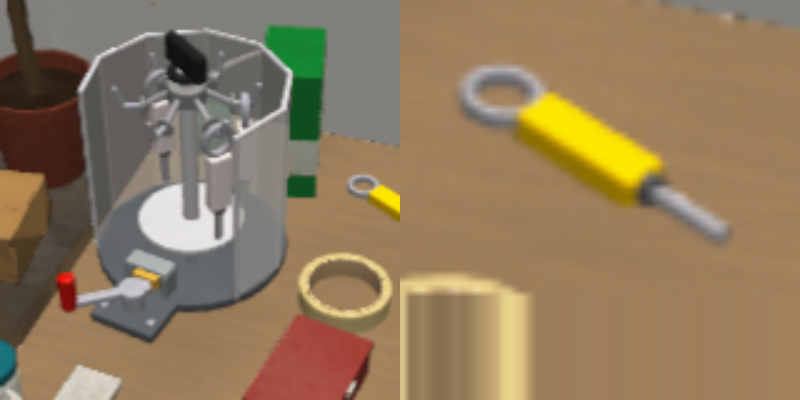

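```bash
python3 - <<'E'
from h import *
plan([.43,.09,.25],-16)
E
```

```text
t 11.73 pos [ 0.5176 -0.1135  0.3347] az 66.23 turn 0.4569 shift [ 0.4237 -0.7016 -0.8571] q1,7 [-9.9 80.2] F [-0.3  0.3 -0.7] gap 0.0555
```

>>> send_rows([
  [0, 0, 0, 0.035],
  [0, 0, 0, 0.035],
  [0, 0, 0, 0.035],
  [0, 0, 0, 0.035],
  [0, 0, 0, 0.035],
  [0, 0, 0, 0.035],
  [0, 0, 0, 0.035],
  [0, 0, 0, 0.035],
])

```text
t: 12.4
ee_pos: [0.5163, -0.1133, 0.332]
ee_rot: [[-0.002, 0.964, 0.267], [-0.0, 0.267, -0.964], [-1.0, -0.002, -0.0]]
wrist_force: [-0.5, -0.4, 0.0]
finger_gap: 0.0558
```

>>> send_rows([
  [0, 0, 0, 0.035],
  [0, 0, 0, 0.035],
  [0, 0, 0, 0.035],
  [0, 0, 0, 0.035],
  [0, 0, 0, 0.036],
  [0, 0, 0, 0],
  [0, 0, 0, 0],
  [0, 0, 0, 0],
])

```text
t: 13.07
ee_pos: [0.5167, -0.1134, 0.3329]
ee_rot: [[-0.001, 0.963, -0.27], [-0.0, -0.27, -0.963], [-1.0, -0.001, 0.001]]
wrist_force: [0.6, 0.5, 0.4]
finger_gap: 0.0556
```

>>> send_rows([
  [0, -0.117, -0.143, 0],
  [0, -0.117, -0.143, 0],
  [0, -0.117, -0.143, 0],
  [0, -0.117, -0.143, 0],
  [0, -0.117, -0.143, 0],
  [0, -0.117, -0.143, 0],
  [0.1, 0, 0, 0],
  [0.1, 0, 0, 0],
])

```text
t: 13.73
ee_pos: [0.4285, 0.0926, 0.2937]
ee_rot: [[0.002, 0.964, -0.265], [0.002, -0.265, -0.964], [-1.0, 0.002, -0.003]]
wrist_force: [-0.1, -0.3, 0.1]
finger_gap: 0.0556
```

>>> send_rows([
  [0.1, 0, 0, 0],
  [0.1, 0, 0, 0],
  [0, 0, 0, 0],
  [0, 0, 0, 0],
  [0, 0, 0, 0],
  [0, 0, 0, 0],
  [0, 0, 0, 0],
  [0, 0, 0, 0],
], fingers=0.45)

```text
t: 14.4
ee_pos: [0.4292, 0.0899, 0.2544]
ee_rot: [[0.001, 0.962, -0.273], [0.001, -0.273, -0.962], [-1.0, 0.001, -0.001]]
wrist_force: [0.7, -0.1, -0.8]
finger_gap: 0.0509
```

```bash
cat >> h.py <<'E'
def gauge(n,col,z=.012):
    c,im,d=grab(n,"%s_%s.png"%(n,col));f=cal(n)
    hsv=cv2.cvtColor(im,cv2.COLOR_RGB2HSV);H,S,V=[hsv[...,i].astype(int) for i in range(3)]
    P=cloud(c,d);lo=(P[...,2]>.003)&(P[...,2]<.03)
    m=((abs(H-109)<8)&(S>150)&(V>90) if col=="blue" else (abs(H-27)<5)&(S>150)&(V>100))&lo
    k,l,st,ce=cv2.connectedComponentsWithStats(m.astype(np.uint8))
    for i in range(1,k):
        if st[i,4]<100: continue
        q=P[(l==i)&(P[...,2]>.013)][:,:2]
        r=cv2.minAreaRect(q.astype(np.float32)*1000);print(col,st[i],np.round(r[0],1),np.round(r[1],1),round(r[2],1))
E
python3 - <<'E'
from h import *
gauge("wrist","blue");plan([.38,.196,.02],-16)
E
```

```text
blue [281  23  54  98 412] [454.7 215.1] [  4.8 123.5] 14.3
blue [246  87  20  54 973] [378.4 188.8] [63.1 22.1] 73.9
t 14.45 pos [0.4291 0.0899 0.2542] az -15.87 turn 0.0007 shift [ 1.1712 -0.382  -0.4422] q1,7 [-46.4 -18.7] F [-0.3  0.3  0.2] gap 0.0509
```

>>> send_rows([
  [0, -0.0955, -0.111, 0],
  [0, -0.0955, -0.111, 0],
  [0, -0.0955, -0.111, 0],
  [0, -0.0955, -0.111, 0],
  [0.15, 0, 0, 0],
  [0.15, 0, 0, 0],
  [0.15, 0, 0, 0],
  [0, 0, 0, 0],
], fingers=0.53)

```text
t: 15.12
ee_pos: [0.3779, 0.1957, 0.1604]
ee_rot: [[-0.004, 0.962, -0.272], [-0.004, -0.272, -0.962], [-1.0, -0.003, 0.005]]
wrist_force: [-0.4, -0.5, -0.7]
finger_gap: 0.0438
```

>>> send_rows([
  [0.15, 0, 0, 0],
  [0.15, 0, 0, 0],
  [0.15, 0, 0, 0],
  [0, 0, 0, 0],
  [0, 0, 0, 0],
  [0, 0, 0, 0],
  [0, 0, 0, 0],
  [0, 0, 0, 0],
])

```text
t: 15.78
ee_pos: [0.3803, 0.1967, 0.0754]
ee_rot: [[0.003, 0.962, -0.273], [0.002, -0.273, -0.962], [-1.0, 0.002, -0.002]]
wrist_force: [-0.0, 0.4, 0.5]
finger_gap: 0.0436
```

```bash
python3 - <<'E'
from h import *
plan([.3804,.1964,.021],-16.1)
E
```

```text
t 15.78 pos [0.3803 0.1967 0.0754] az -15.86 turn 0.0013 shift [0.2718 0.0008 0.0016] q1,7 [-42.6 -17.3] F [-0.   0.4  0.5] gap 0.0436
```

>>> send_rows([
  [0.14, 0, 0, 0],
  [0.13, 0, 0, 0],
  [0, 0, 0, 0],
  [0, 0, 0, 0],
  [0, 0, 0, 0],
  [0, 0, 0, 0],
  [0, 0, 0, 0],
  [0, 0, 0, 0],
])

```text
t: 16.45
ee_pos: [0.3808, 0.1975, 0.0374]
ee_rot: [[-0.005, 0.962, -0.274], [-0.001, -0.274, -0.962], [-1.0, -0.005, 0.002]]
wrist_force: [-1.0, 0.1, -0.2]
finger_gap: 0.0437
```

>>> send_rows([
  [0, 0, 0, 0],
  [0, 0, 0, 0],
  [0, 0, 0, 0],
  [0, 0, 0, 0],
  [0, 0, 0, 0],
  [0, 0, 0, 0],
  [0, 0, 0, 0],
  [0, 0, 0, 0],
], fingers=1.0)

```text
t: 17.12
ee_pos: [0.3805, 0.1973, 0.0368]
ee_rot: [[-0.006, 0.962, -0.274], [-0.001, -0.274, -0.962], [-1.0, -0.006, 0.003]]
wrist_force: [0.3, -0.3, 0.0]
finger_gap: 0.0005
```

>>> send_rows([
  [-0.1, 0, 0, 0],
  [-0.15, 0, 0, 0],
  [-0.2, 0, 0, 0],
  [-0.2, 0, 0, -0.032],
  [-0.2, 0, 0, -0.032],
  [-0.2, 0, 0, -0.032],
  [-0.2, 0, 0, -0.032],
  [-0.2, 0, 0, 0],
])

```text
t: 17.78
ee_pos: [0.3819, 0.1967, 0.3287]
ee_rot: [[-0.006, 0.991, 0.13], [-0.002, 0.13, -0.991], [-1.0, -0.006, 0.001]]
wrist_force: [0.1, 1.7, -1.6]
finger_gap: 0.0004
```

>>> send_rows([
  [-0.08, 0, 0, 0],
  [0, 0, 0, 0],
  [0, 0, 0, 0],
  [0, 0, 0, 0],
  [0, 0, 0, 0],
  [0, 0, 0, 0],
  [0, 0, 0, 0],
  [0, 0, 0, 0],
])

```text
t: 18.45
ee_pos: [0.3823, 0.1974, 0.3422]
ee_rot: [[-0.007, 0.992, 0.124], [-0.002, 0.124, -0.992], [-1.0, -0.007, 0.001]]
wrist_force: [0.2, -1.2, 0.4]
finger_gap: 0.0003
```

```bash
python3 - <<'E'
from h import *
plan([.5,.015,.27],7)
c,im,d=grab("wrist","wristheld.png");grab("side","side3.png")
cv2.imwrite("pics/c4.png",np.hstack([cv2.resize(im[...,::-1],(480,300)),cv2.resize(cv2.imread("pics/side3.png")[130:330,150:390],(320,300)[:2])]))
E
```

```text
t 18.45 pos [0.3823 0.1974 0.3422] az 7.13 turn 0.0007 shift [0.3608 0.473  0.977 ] q1,7 [-72.7 -18.5] F [ 0.2 -1.2  0.4] gap 0.0003
```

View pics/c4.png

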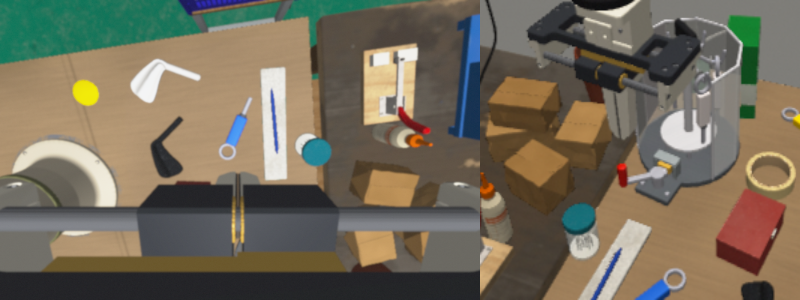

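```bash
python3 - <<'E'
from h import *
plan([.3822,.2025,.10],-16.1)
E
```

```text
t 18.55 pos [0.3824 0.1975 0.3424] az 7.13 turn 0.1291 shift [ 1.2122 -0.0077 -0.0238] q1,7 [-72.7 -18.5] F [-0.3 -0.8  0.3] gap 0.0009
```

>>> send_rows([
  [0, 0, 0, 0.032],
  [0.2, 0, 0, 0.032],
  [0.2, 0, 0, 0.032],
  [0.2, 0, 0, 0.033],
  [0.2, 0, 0, 0],
  [0.2, 0, 0, 0],
  [0.2, 0, 0, 0],
  [0, 0, 0, 0],
], fingers=0.53)

```text
t: 19.22
ee_pos: [0.3786, 0.1962, 0.0974]
ee_rot: [[-0.014, 0.961, -0.277], [-0.006, -0.277, -0.961], [-1.0, -0.012, 0.009]]
wrist_force: [-0.7, -0.8, 0.2]
finger_gap: 0.0431
```

```bash
python3 - <<'E'
from h import *
plan([.3824,.203,.021],-16.1);print(np.round(ctrl.get_state()["q"],1))
gauge("side","blue")
E
```

```text
t 19.22 pos [0.3786 0.1962 0.0974] az -16.07 turn 0.0002 shift [ 0.3819  0.0089 -0.0379] q1,7 [-50.5  -7.8] F [-0.7 -0.8  0.2] gap 0.0431
[-50.5  31.7  22.5 137.2 -40.6  18.2  -7.8]
blue [226 296  30  49 139] [452.9 214.9] [  6.1 129.1] 13.8
blue [262 318  30  24 320] [376.1 189. ] [62.8 23.3] 72.5
```

>>> send_rows([
  [0, 0.009, -0.038, 0],
  [0.07, 0, 0, 0],
  [0.07, 0, 0, 0],
  [0.07, 0, 0, 0],
  [0.07, 0, 0, 0],
  [0.07, 0, 0, 0],
  [0.03, 0, 0, 0],
  [0, 0, 0, 0],
])

```text
t: 19.93
ee_pos: [0.3863, 0.2057, 0.0283]
ee_rot: [[-0.002, 0.961, -0.276], [0.001, -0.276, -0.961], [-1.0, -0.002, -0.0]]
wrist_force: [0.2, 0.9, 0.7]
finger_gap: 0.0436
```

```bash
python3 - <<'E'
from h import *
plan([.3824,.203,.021],-16.1);print(np.round(ctrl.get_state()["q"],1))
E
```

```text
t 19.93 pos [0.3863 0.2057 0.0283] az -16.03 turn 0.0004 shift [ 0.0363 -0.0148  0.0182] q1,7 [-40.8   4.6] F [0.2 0.9 0.7] gap 0.0436
[-40.8  39.    8.  137.7 -55.4   6.3   4.6]
```

>>> send_rows([
  [0, -0.01, -0.02, 0],
  [0, 0, 0, 0],
  [0.01, 0, 0, 0],
  [0.01, 0, 0, 0],
  [0.01, 0, 0, 0],
  [0, 0, 0, 0],
  [0, 0, 0, 0],
  [0, 0, 0, 0],
])

```text
t: 20.6
ee_pos: [0.3842, 0.2091, 0.022]
ee_rot: [[-0.007, 0.961, -0.277], [-0.001, -0.277, -0.961], [-1.0, -0.006, 0.003]]
wrist_force: [-1.2, -0.5, -1.3]
finger_gap: 0.0437
```

```bash
python3 - <<'E'
from h import *
plan([.3835,.207,.021],-16.1);print(np.round(ctrl.get_state()["q"],1))
E
```

```text
t 20.6 pos [0.3842 0.2091 0.022 ] az -16.07 turn 0.0002 shift [ 0.0048 -0.0006  0.0112] q1,7 [-41.3   8.5] F [-1.2 -0.5 -1.3] gap 0.0437
[-41.3  39.9   8.  137.6 -59.8   6.1   8.5]
```

>>> send_rows([
  [0, 0, 0, 0],
  [0, 0, 0, 0],
  [0, 0, 0, 0],
  [0, 0, 0, 0],
  [0, 0, 0, 0],
  [0, 0, 0, 0],
  [0, 0, 0, 0],
  [0, 0, 0, 0],
], fingers=1.0)

```text
t: 21.27
ee_pos: [0.3841, 0.2088, 0.0216]
ee_rot: [[-0.007, 0.961, -0.277], [-0.002, -0.277, -0.961], [-1.0, -0.007, 0.004]]
wrist_force: [-0.5, 0.4, 2.1]
finger_gap: 0.0237
```

>>> send_rows([
  [-0.05, 0, 0, 0],
  [-0.1, 0, 0, 0],
  [-0.15, 0, 0, 0],
  [-0.15, 0, 0, 0],
  [-0.15, 0, 0, 0],
  [-0.15, 0, 0, 0],
  [-0.15, 0, 0, 0],
  [0, 0, 0, 0],
])

```text
t: 21.93
ee_pos: [0.3867, 0.2098, 0.2052]
ee_rot: [[-0.004, 0.961, -0.277], [0.002, -0.277, -0.961], [-1.0, -0.004, -0.001]]
wrist_force: [0.7, 0.2, 0.4]
finger_gap: 0.0239
```

```bash
python3 - <<'E'
from h import *
plan([.5,.1,.3],7);print(np.round(ctrl.get_state()["q"],1))
E
```

```text
t 21.93 pos [0.3867 0.2098 0.2052] az -16.06 turn -0.1281 shift [-0.4738  0.4952  0.6137] q1,7 [-71.3 -13.4] F [0.7 0.2 0.4] gap 0.0239
[-71.3  24.5  49.8 131.5 -32.2  36.8 -13.4]
```

>>> send_rows([
  [-0.15, 0, 0, 0],
  [-0.15, 0, 0, 0],
  [-0.15, 0, 0, -0.0325],
  [-0.05, 0, 0, -0.032],
  [0, 0, 0, -0.032],
  [0, 0, 0, -0.032],
  [0, 0, 0, 0],
  [0, 0, 0, 0],
])

```text
t: 22.6
ee_pos: [0.3858, 0.2092, 0.3013]
ee_rot: [[-0.008, 0.993, 0.12], [-0.001, 0.12, -0.993], [-1.0, -0.008, 0.0]]
wrist_force: [0.0, -0.4, -1.1]
finger_gap: 0.0237
```

```bash
python3 - <<'E'
from h import *
for n in("scene","side"):
    c,im,d=grab(n,n+"4.png");q=cloud(c,d).reshape(-1,3);ax=np.array([.5155,-.116])
    r=np.hypot(*(q[:,:2]-ax).T);m=(q[:,2]>.2)&(q[:,2]<.222)&(r>.06)&(r<.082);q=q[m];a=np.degrees(np.arctan2(*(q[:,:2]-ax).T[::-1]))
    h=np.histogram(a%360,np.arange(0,361,10));print(n,[(int(b),int(k)) for k,b in zip(*h) if k])
    k=(abs(a%360-97)<15);print(q[k].round(4)[:14])
    q=cloud(c,d).reshape(-1,3);m=(q[:,2]>.236)&(q[:,2]<.27)&(abs(q[:,0]-.5155)<.045)&(abs(q[:,1]+.116)<.045)
    print("bar",cv2.minAreaRect(q[m][:,:2].astype(np.float32)*1000),m.sum())
plan([.495,.09,.30],7)
E
```

```text
scene [(30, 9), (270, 13), (280, 2), (330, 9), (340, 2)]
[]
bar ((518.4739379882812, -110.34078979492188), (22.690540313720703, 64.76740264892578), 67.96923065185547) 158
side [(30, 16), (90, 10), (150, 13), (210, 13), (220, 1), (270, 16), (330, 16)]
[[ 0.5118 -0.048   0.2127]
 [ 0.5106 -0.0503  0.2119]
 [ 0.5107 -0.0465  0.2112]
 [ 0.5075 -0.0463  0.2125]
 [ 0.5066 -0.049   0.2113]
 [ 0.508  -0.043   0.2114]
 [ 0.5068 -0.0452  0.2105]
 [ 0.5063 -0.0483  0.2089]
 [ 0.51   -0.0451  0.2064]
 [ 0.5088 -0.0475  0.2055]]
bar ((515.8262329101562, -116.84078979492188), (14.47000789642334, 64.81985473632812), 66.2903823852539) 203
t 22.7 pos [0.3859 0.2091 0.3012] az 6.87 turn -0.0007 shift [0.0061 0.4686 0.6575] q1,7 [-79.2  -8. ] F [ 0.5 -0.5 -0.2] gap 0.0236
```

>>> send_rows([
  [0, 0.065, 0.141, 0],
  [0, 0.065, 0.141, 0],
  [0, 0.065, 0.141, 0],
  [0, 0.065, 0.141, 0],
  [0, 0.065, 0.141, 0],
  [0, 0.065, 0.141, 0],
  [0.05, 0.065, 0.141, 0],
  [0, 0, 0, 0],
])

```text
t: 23.37
ee_pos: [0.5026, 0.0186, 0.2903]
ee_rot: [[-0.006, 0.994, 0.113], [-0.005, 0.113, -0.994], [-1.0, -0.007, 0.004]]
wrist_force: [0.6, 0.4, -1.3]
finger_gap: 0.0238
```

>>> send_rows([
  [0, 0, 0, 0],
  [0, 0, 0, 0],
  [0, 0, 0, 0],
  [0, 0, 0, 0],
  [0, 0, 0, 0],
  [0, 0, 0, 0],
  [0, 0, 0, 0],
  [0, 0, 0, 0],
])

```text
t: 24.03
ee_pos: [0.5006, 0.025, 0.2911]
ee_rot: [[-0.007, 0.992, 0.124], [-0.001, 0.124, -0.992], [-1.0, -0.007, 0.001]]
wrist_force: [-0.2, -0.7, -0.5]
finger_gap: 0.0235
```

```bash
python3 - <<'E'
from h import *
plan([.5005,.0245,.29],7)
c,im,d=grab("side","side5.png");P=cloud(c,d);tcp=np.array(ctrl.get_state()["ee_pos"]);
# ring-ish points
q=P.reshape(-1,3);m=(np.hypot(q[:,0]-.509,q[:,1]+.046)<.025)&(q[:,2]>.235)&(q[:,2]<.31);w=q[m];print(m.sum(),w.mean(0),w.min(0),w.max(0))
hsv=cv2.cvtColor(im,cv2.COLOR_RGB2HSV);b=(abs(hsv[...,0].astype(int)-109)<8)&(hsv[...,1]>150)
w=P[b&(P[...,2]>.2)&(abs(P[...,0]-.5)<.1)];print(len(w),w.mean(0) if len(w) else 0,w.min(0),w.max(0))
p=proj(c,np.array([.509,-.046,.25]));print(p);u,v=map(int,p)
cv2.imwrite("pics/c5.png",cv2.resize(im[v-50:v+60,u-60:u+60,::-1],(600,550),interpolation=2))
E
```

```text
t 24.03 pos [0.5006 0.025  0.2911] az 7.1 turn 0.0006 shift [ 0.0056 -0.0006  0.0025] q1,7 [-46.8  23.3] F [-0.2 -0.7 -0.5] gap 0.0235
77 [ 0.50461079 -0.04556177  0.27920494] [ 0.48907651 -0.06550038  0.2724753 ] [ 0.52511617 -0.02478241  0.28613254]
99 [0.49894882 0.01307773 0.28296643] [ 0.48744045 -0.0264922   0.2721356 ] [0.51454361 0.03663006 0.28750192]
(np.float64(288.55699631115937), np.float64(165.51227630951377))
```

View pics/c5.png

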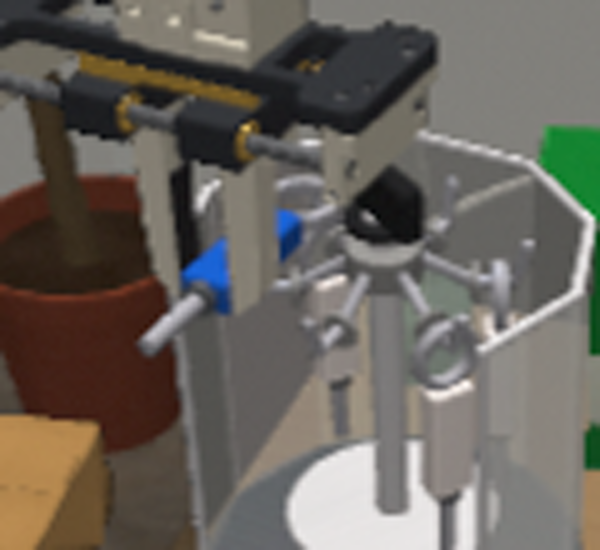

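>>> send_rows([
  [0.06, 0, 0, 0],
  [0.06, 0, 0, 0],
  [0.06, 0, 0, 0],
  [0.06, 0, 0, 0],
  [0.05, 0, 0, 0],
  [0, 0, 0, 0],
  [0, 0, 0, 0],
  [0, 0, 0, 0],
])

```text
t: 24.75
ee_pos: [0.5005, 0.0243, 0.2335]
ee_rot: [[-0.007, 0.992, 0.123], [-0.002, 0.123, -0.992], [-1.0, -0.007, 0.001]]
wrist_force: [-0.5, -0.8, -0.6]
finger_gap: 0.0237
```

>>> send_rows([
  [0.02, 0, 0.005, 0],
  [0.02, 0, 0.005, 0],
  [0.02, 0, 0.005, 0],
  [0.02, 0, 0.005, 0],
  [0.02, 0, 0.005, 0],
  [0, 0, 0, 0],
  [0, 0, 0, 0],
  [0, 0, 0, 0],
])

```text
t: 25.42
ee_pos: [0.5007, 0.0194, 0.2131]
ee_rot: [[-0.007, 0.992, 0.123], [-0.002, 0.123, -0.992], [-1.0, -0.008, 0.001]]
wrist_force: [0.6, -0.1, -0.9]
finger_gap: 0.0238
```

```bash
python3 - <<'E'
from h import *
plan([.5005,.0245,.21],7)
c,im,d=grab("side","side6.png");P=cloud(c,d)
q=P.reshape(-1,3);m=(np.hypot(q[:,0]-.509,q[:,1]+.046)<.03)&(q[:,2]>.18)&(q[:,2]<.23);w=q[m];print(m.sum(),w.mean(0),w.min(0),w.max(0))
u,v=map(int,proj(c,np.array([.509,-.046,.21])))
cv2.imwrite("pics/c6.png",cv2.resize(im[v-30:v+30,u-35:u+35,::-1],(560,480),interpolation=2))
E
```

```text
t 25.42 pos [0.5007 0.0194 0.2131] az 7.05 turn 0.0003 shift [ 0.0153  0.002  -0.0256] q1,7 [-39.9  31. ] F [ 0.6 -0.1 -0.9] gap 0.0238
77 [ 0.50219373 -0.04219901  0.20081579] [ 0.49113437 -0.07010411  0.18854181] [ 0.52215585 -0.02043322  0.21121753]
```

View pics/c6.png

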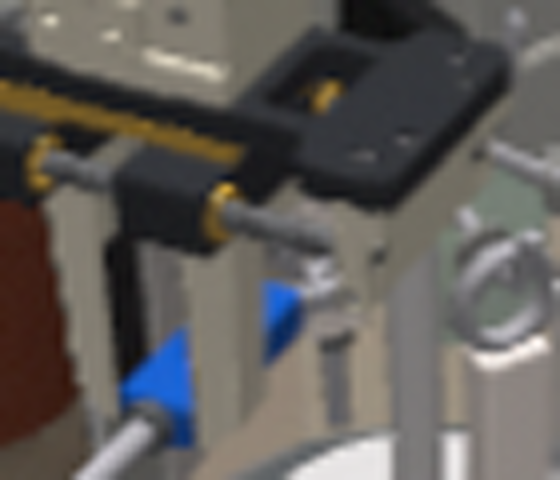

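>>> send_rows([
  [0.015, 0, 0.005, 0],
  [0.01, 0, 0.005, 0],
  [0, 0, 0, 0],
  [0, 0, 0, 0],
  [0, 0, 0, 0],
  [0, 0, 0, 0],
  [0, 0, 0, 0],
  [0, 0, 0, 0],
])

```text
t: 26.13
ee_pos: [0.5009, 0.0179, 0.2081]
ee_rot: [[-0.007, 0.992, 0.123], [-0.001, 0.123, -0.992], [-1.0, -0.007, 0.0]]
wrist_force: [0.8, 5.0, 1.1]
finger_gap: 0.0241
```

>>> send_rows([
  [0, 0, 0, 0],
  [0, 0, 0, 0],
  [0, 0, 0, 0],
  [0, 0, 0, 0],
  [0, 0, 0, 0],
  [0, 0, 0, 0],
  [0, 0, 0, 0],
  [0, 0, 0, 0],
], fingers=0.5)

```text
t: 26.8
ee_pos: [0.5009, 0.0174, 0.2081]
ee_rot: [[-0.007, 0.992, 0.123], [-0.002, 0.123, -0.992], [-1.0, -0.008, 0.001]]
wrist_force: [-0.7, -0.2, -0.2]
finger_gap: 0.0465
```

>>> send_rows([
  [0, 0, 0, 0],
  [0, 0, 0, 0],
  [0, 0, 0, 0],
  [-0.15, 0, 0, 0],
  [-0.15, 0, 0, 0],
  [-0.15, 0, 0, 0],
  [-0.15, 0, 0, 0],
  [0, 0, 0, 0],
])

```text
t: 27.47
ee_pos: [0.5039, 0.0169, 0.3325]
ee_rot: [[-0.001, 0.992, 0.122], [-0.0, 0.122, -0.992], [-1.0, -0.001, -0.0]]
wrist_force: [1.3, -0.5, -0.6]
finger_gap: 0.0463
```

```bash
python3 - <<'E'
from h import *
plan([.5155,-.116,.33],-113.8);plan([.5155,-.116,.33],66.2)
c,im,d=grab("side","side7.png");P=cloud(c,d)
hsv=cv2.cvtColor(im,cv2.COLOR_RGB2HSV);b=(abs(hsv[...,0].astype(int)-109)<8)&(hsv[...,1]>150)
w=P[b&(abs(P[...,0]-.5)<.08)&(abs(P[...,1]+.03)<.1)];print(len(w),w.mean(0) if len(w) else 0,w.min(0),w.max(0))
u,v=map(int,proj(c,np.array([.509,-.046,.15])))
cv2.imwrite("pics/c7.png",cv2.resize(im[v-55:v+55,u-55:u+55,::-1],(440,440),interpolation=2))
E
```

```text
t 27.47 pos [0.5039 0.0169 0.3325] az 7.03 turn 0.6713 shift [ 0.0127  0.5846 -0.3211] q1,7 [-48.8  21. ] F [ 1.3 -0.5 -0.6] gap 0.0463
t 27.47 pos [0.5039 0.0169 0.3325] az 7.03 turn -0.3287 shift [ 0.0127 -0.5846  0.3211] q1,7 [-48.8  21. ] F [ 1.3 -0.5 -0.6] gap 0.0463
183 [ 0.51133931 -0.05836952  0.13389041] [ 0.49816338 -0.06691502  0.09705651] [ 0.52504622 -0.05393803  0.16469317]
```

View pics/c7.png

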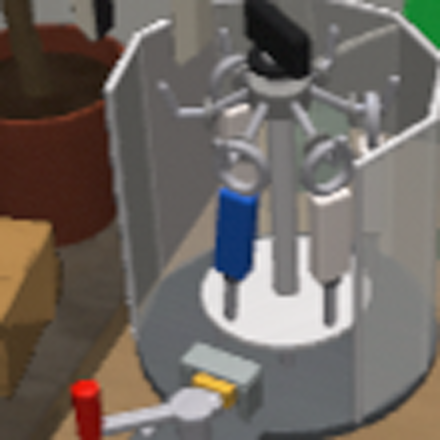

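>>> send_rows([
  [0, 0, 0, 0.036],
  [0, 0, 0, 0.036],
  [0, 0, 0, 0.036],
  [0, 0, 0, 0.036],
  [0, 0, 0, 0.036],
  [0, 0, 0, 0.036],
  [0, 0, 0, 0.036],
  [0, 0, 0, 0.036],
])

```text
t: 28.18
ee_pos: [0.5013, 0.0179, 0.327]
ee_rot: [[-0.009, 0.706, -0.708], [-0.002, -0.708, -0.706], [-1.0, -0.005, 0.008]]
wrist_force: [0.3, -0.3, 0.6]
finger_gap: 0.0466
```

>>> send_rows([
  [0, 0, 0, 0.036],
  [0, 0, 0, 0.036],
  [0, 0, 0, 0.036],
  [0, 0, 0, 0.036],
  [0, 0, 0, 0.036],
  [0, 0, 0, 0.036],
  [0, 0, 0, 0.036],
  [0, 0, 0, 0.036],
])

```text
t: 28.85
ee_pos: [0.5013, 0.0178, 0.327]
ee_rot: [[-0.009, -0.121, -0.993], [-0.002, -0.993, 0.121], [-1.0, 0.003, 0.008]]
wrist_force: [0.9, -0.2, 0.5]
finger_gap: 0.0464
```

>>> send_rows([
  [0, 0, 0, 0.036],
  [0, 0, 0, 0.036],
  [0, 0, 0, 0.023],
  [0, 0.117, -0.064, 0],
  [0, 0.117, -0.064, 0],
  [0, 0.117, -0.064, 0],
  [0, 0.117, -0.064, 0],
  [0, 0.117, -0.064, 0],
])

```text
t: 29.52
ee_pos: [0.5129, -0.1161, 0.3271]
ee_rot: [[-0.009, -0.402, -0.916], [-0.002, -0.916, 0.402], [-1.0, 0.005, 0.007]]
wrist_force: [-0.4, -0.1, 0.0]
finger_gap: 0.0464
```

```bash
python3 - <<'E'
from h import *
plan([.5158,-.1165,.253],-113.7)
E
```

```text
t 29.52 pos [ 0.5129 -0.1161  0.3271] az -113.69 turn 0.0 shift [ 0.3704 -0.004  -0.0143] q1,7 [-39.4 -71.8] F [-0.4 -0.1  0. ] gap 0.0464
```

>>> send_rows([
  [0.12, -0.004, -0.012, 0],
  [0.12, 0, 0, 0],
  [0.13, 0, 0, 0],
  [0, 0, 0, 0],
  [0, 0, 0, 0],
  [0, 0, 0, 0],
  [0, 0, 0, 0],
  [0, 0, 0, 0],
])

```text
t: 30.18
ee_pos: [0.5158, -0.1156, 0.2552]
ee_rot: [[-0.006, -0.402, -0.916], [-0.002, -0.916, 0.402], [-1.0, 0.004, 0.004]]
wrist_force: [-0.1, 1.0, 0.3]
finger_gap: 0.0466
```

>>> send_rows([
  [0, 0, 0, 0],
  [0, 0, 0, 0],
  [0, 0, 0, 0],
  [0, 0, 0, 0],
  [0, 0, 0, 0],
  [0, 0, 0, 0],
  [0, 0, 0, -0.01],
  [0, 0, 0, -0.02],
], fingers=1.0)

```text
t: 30.85
ee_pos: [0.5147, -0.1169, 0.2542]
ee_rot: [[-0.008, -0.315, -0.949], [-0.004, -0.949, 0.315], [-1.0, 0.006, 0.006]]
wrist_force: [-3.1, -5.0, 0.4]
finger_gap: 0.0137
```

>>> send_rows([
  [0, 0, 0, -0.03],
  [0, 0, 0, -0.03],
  [0, 0, 0, -0.03],
  [0, 0, 0, -0.03],
  [0, 0, 0, -0.03],
  [0, 0, 0, -0.03],
  [0, 0, 0, -0.03],
  [0, 0, 0, -0.03],
])

```text
t: 31.52
ee_pos: [0.5148, -0.1191, 0.2543]
ee_rot: [[-0.007, 0.422, -0.906], [-0.007, -0.906, -0.422], [-1.0, 0.003, 0.009]]
wrist_force: [0.4, -13.7, -7.2]
finger_gap: 0.0135
```

>>> send_rows([
  [0, 0, 0, -0.03],
  [0, 0, 0, -0.02],
  [0, 0, 0, -0.01],
  [0, 0, 0, -0.003],
  [0, 0, 0, 0],
  [0, 0, 0, 0],
  [0, 0, 0, 0],
  [0, 0, 0, 0],
])

```text
t: 32.18
ee_pos: [0.5151, -0.1195, 0.2542]
ee_rot: [[-0.006, 0.588, -0.809], [-0.007, -0.809, -0.588], [-1.0, 0.002, 0.009]]
wrist_force: [-0.3, -15.1, -6.1]
finger_gap: 0.0142
```

>>> send_rows([
  [0, 0, 0, 0],
  [0, 0, 0, 0],
  [0, 0, 0, 0],
  [0, 0, 0, 0],
  [-0.15, 0, 0, 0],
  [-0.2, 0, 0, 0],
  [-0.05, 0, 0, 0],
  [0, 0, 0, 0],
], fingers=0.5)

```text
t: 32.85
ee_pos: [0.5172, -0.1157, 0.3369]
ee_rot: [[-0.002, 0.591, -0.806], [-0.001, -0.806, -0.591], [-1.0, -0.0, 0.002]]
wrist_force: [1.0, -0.4, 0.0]
finger_gap: 0.0458
```

```bash
python3 - <<'E'
from h import *
gauge("side","yellow")
for n in("side",):
    c,im,d=grab(n,"side8.png");q=cloud(c,d).reshape(-1,3);ax=np.array([.516,-.1165])
    m=(q[:,2]>.236)&(q[:,2]<.27)&(abs(q[:,0]-.5155)<.045)&(abs(q[:,1]+.116)<.045)
    print("bar",cv2.minAreaRect(q[m][:,:2].astype(np.float32)*1000),m.sum())
    r=np.hypot(*(q[:,:2]-ax).T);m=(q[:,2]>.2)&(q[:,2]<.222)&(r>.06)&(r<.082);q=q[m];a=np.degrees(np.arctan2(*(q[:,:2]-ax).T[::-1]))%360
    for k in range(6):
        s=abs(a-36-60*k)<20;print(36+60*k,s.sum(),q[s].mean(0).round(4),a[s].mean().round(1))
plan([.43,-.28,.25],76);print(np.round(ctrl.get_state()["q"],1))
E
```

```text
yellow [388 207  21  17 168] [ 325.2 -299.5] [23.5 65.4] 70.7
bar ((515.4092407226562, -115.70262908935547), (63.36211395263672, 13.952319145202637), 34.64436721801758) 279
36 16 [ 0.5729 -0.0761  0.2071] 35.4
96 13 [ 0.5085 -0.0467  0.2083] 96.1
156 13 [ 0.4508 -0.0874  0.2083] 155.9
216 16 [ 0.4591 -0.1583  0.2066] 216.3
276 11 [ 0.5222 -0.1873  0.2076] 275.0
336 8 [ 0.5818 -0.1449  0.2061] 336.7
t 32.95 pos [ 0.5158 -0.1147  0.3339] az -53.71 turn -0.7206 shift [ 0.4197 -0.9056 -0.2165] q1,7 [-28.9 -27.1] F [ 0.7 -0.6 -0.1] gap 0.0464
[-28.9  19.   47.7 112.2 -16.6  56.3 -27.1]
```

```bash
python3 - <<'E'
from h import *
for n in("scene","side"):
    z=np.load("/tmp/%s0.npz"%n);P=cloud(cal(n),z["d"]);hsv=cv2.cvtColor(z["im"],cv2.COLOR_RGB2HSV)
    m=(abs(hsv[...,0].astype(int)-62)<10)&(hsv[...,1]>150)&(hsv[...,2]>60)&(np.hypot(P[...,0]-.5,P[...,1]+.3)<.2);w=P[m];print(n,len(w),np.percentile(w,[1,50,99],axis=0).round(3).tolist())
    q=P.reshape(-1,3);m=(abs(q[:,0]-.36)<.14)&(abs(q[:,1]+.3)<.09)&(q[:,2]>.03);w=q[m];print(len(w),w.max(0) if len(w) else "",w.min(0) if len(w) else "")
plan([.43,-.33,.33],70.7)
E
```

```text
scene 923 [[0.447, -0.351, 0.033], [0.494, -0.289, 0.17], [0.552, -0.121, 0.55]]
1448 [ 0.4999968  -0.21006306  0.21812005] [ 0.2642226  -0.38991374  0.03021028]
side 727 [[0.445, -0.346, 0.006], [0.468, -0.263, 0.168], [0.54, -0.249, 0.173]]
1108 [ 0.49998259 -0.2100328   0.21832097] [ 0.26648192 -0.38985295  0.03070035]
t 32.95 pos [ 0.5158 -0.1147  0.3339] az -53.71 turn -0.6912 shift [ 0.0197 -1.1577 -0.0493] q1,7 [-28.9 -27.1] F [ 0.7 -0.6 -0.1] gap 0.0464
```

>>> send_rows([
  [0, 0, 0, -0.036],
  [0, 0, 0, -0.036],
  [0, 0, 0, -0.036],
  [0, 0, 0, -0.036],
  [0, 0, 0, -0.036],
  [0, 0, 0, -0.036],
  [0, 0, 0, -0.036],
  [0, 0, 0, -0.036],
])

```text
t: 33.62
ee_pos: [0.5151, -0.1149, 0.3325]
ee_rot: [[-0.01, 1.0, -0.028], [-0.001, -0.028, -1.0], [-1.0, -0.01, 0.002]]
wrist_force: [-1.3, -0.1, -0.2]
finger_gap: 0.0467
```

>>> send_rows([
  [0, 0, 0, -0.036],
  [0, 0, 0, -0.036],
  [0, 0, 0, -0.036],
  [0, 0, 0, -0.036],
  [0, 0, 0, -0.036],
  [0, 0, 0, -0.036],
  [0, 0, 0, -0.036],
  [0, 0, 0, -0.036],
])

```text
t: 34.28
ee_pos: [0.5151, -0.1149, 0.3324]
ee_rot: [[-0.01, 0.639, 0.769], [-0.001, 0.769, -0.639], [-1.0, -0.007, -0.007]]
wrist_force: [0.5, 0.0, -0.1]
finger_gap: 0.047
```

>>> send_rows([
  [0, 0, 0, -0.036],
  [0, 0, 0, -0.036],
  [0, 0, 0, -0.036],
  [0, 0, 0, -0.007],
  [0, 0, 0, 0],
  [0, 0, 0, 0],
  [0, 0, 0, 0],
  [0, 0, 0, 0],
])

```text
t: 34.95
ee_pos: [0.5158, -0.1153, 0.3339]
ee_rot: [[-0.008, 0.334, 0.943], [-0.002, 0.943, -0.334], [-1.0, -0.004, -0.007]]
wrist_force: [0.3, -0.7, -0.3]
finger_gap: 0.0464
```

>>> send_rows([
  [0, -0.17, -0.018, 0],
  [0, -0.17, -0.018, 0],
  [0, -0.17, -0.018, 0],
  [0, -0.17, -0.018, 0],
  [0, -0.17, -0.018, 0],
  [0, -0.17, -0.018, 0],
  [0, 0, 0, 0],
  [0, 0, 0, 0],
])

```text
t: 35.62
ee_pos: [0.4267, -0.3022, 0.3352]
ee_rot: [[-0.007, 0.337, 0.942], [-0.002, 0.942, -0.337], [-1.0, -0.004, -0.006]]
wrist_force: [1.0, -0.3, -0.6]
finger_gap: 0.0466
```

```bash
python3 - <<'E'
from h import *
gauge("wrist","yellow")
z=np.load("/tmp/scene0.npz");P=cloud(cal("scene"),z["d"]);q=P.reshape(-1,3)
m=(abs(q[:,0]-.30)<.06)&(abs(q[:,1]+.38)<.06)&(q[:,2]>.02)&(q[:,2]<.3);w=q[m];print(len(w),w.max(0) if len(w) else "",w.min(0) if len(w) else "")
plan([.33,-.301,.1],70.7);print(np.round(ctrl.get_state()["q"],1))
E
```

```text
yellow [287  83  19  46 734] [ 324.3 -300. ] [23.9 64.4] 72.0
220 [ 0.2991949  -0.37037392  0.14618981] [ 0.2642226  -0.3942287   0.02034278]
t 35.67 pos [ 0.4277 -0.3007  0.3351] az 70.48 turn -0.0012 shift [ 1.1754 -0.1627 -0.4604] q1,7 [ 11.3 107.1] F [ 0.2  0.9 -0.1] gap 0.0465
[ 11.3  14.8  22.3 111.9  -6.5  54.9 107.1]
```

View pics/wrist_yellow.png

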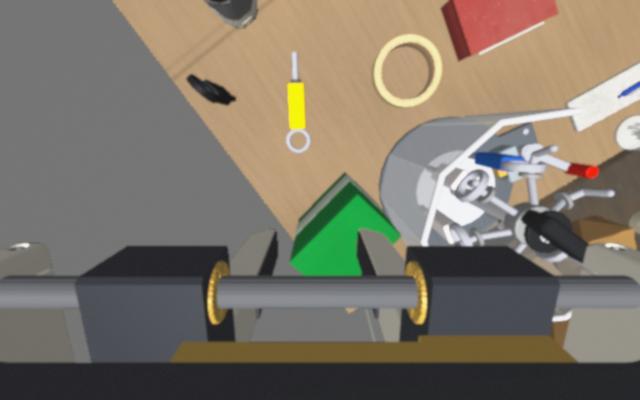

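>>> send_rows([
  [0, 0, 0, -0.036],
  [0, 0, 0, -0.036],
  [0, 0, 0, -0.036],
  [0, 0, 0, 0],
  [0, 0, 0, 0],
  [0, 0, 0, 0],
  [0, 0, 0, 0],
  [0, 0, 0, 0],
], fingers=0.4)

```text
t: 36.33
ee_pos: [0.4279, -0.3003, 0.3351]
ee_rot: [[-0.007, 0.001, 1.0], [-0.002, 1.0, -0.001], [-1.0, -0.002, -0.007]]
wrist_force: [-0.2, -0.9, 0.3]
finger_gap: 0.0559
```

```bash
python3 - <<'E'
from h import *
plan([.372,-.3155,.021],90);print(np.round(ctrl.get_state()["q"],1))
z=np.load("/tmp/scene0.npz");P=cloud(cal("scene"),z["d"]);q=P.reshape(-1,3)
m=(abs(q[:,0]-.30)<.06)&(abs(q[:,1]+.38)<.06)&(q[:,2]>.02)&(q[:,2]<.3);w=q[m];print(np.median(w,0))
for lo in (.02,.05,.08,.11,.14):
    k=w[(w[:,2]>lo)&(w[:,2]<lo+.03)];
    if len(k):print(lo,len(k),k.mean(0).round(3),np.ptp(k,0).round(3))
gauge("side","yellow")
E
```

```text
t 36.33 pos [ 0.4279 -0.3003  0.3351] az 89.97 turn -0.0002 shift [ 1.5705 -0.0758 -0.2797] q1,7 [ 14.3 125. ] F [-0.2 -0.9  0.3] gap 0.0559
[ 14.3  14.6  18.3 111.7  -5.2  54.9 125. ]
[ 0.27967574 -0.37975097  0.10283142]
0.02 21 [ 0.28  -0.379  0.038] [0.02  0.01  0.029]
0.05 46 [ 0.278 -0.378  0.066] [0.022 0.013 0.028]
0.08 66 [ 0.28  -0.379  0.097] [0.026 0.018 0.03 ]
0.11 68 [ 0.281 -0.383  0.125] [0.035 0.024 0.03 ]
0.14 19 [ 0.282 -0.382  0.142] [0.023 0.016 0.006]
yellow [388 207  21  17 167] [ 324.2 -299.1] [22.6 62.7] 72.3
```

>>> send_rows([
  [0, -0.038, -0.14, 0],
  [0, -0.038, -0.14, 0],
  [0.17, 0, 0, 0],
  [0.17, 0, 0, 0],
  [0.17, 0, 0, 0],
  [0.17, 0, 0, 0],
  [0.17, 0, 0, 0],
  [0.17, 0, 0, 0],
])

```text
t: 37.05
ee_pos: [0.3704, -0.3163, 0.1303]
ee_rot: [[-0.007, 0.0, 1.0], [-0.002, 1.0, -0.0], [-1.0, -0.002, -0.007]]
wrist_force: [0.9, -1.1, -0.1]
finger_gap: 0.0561
```

>>> send_rows([
  [0.17, 0, 0, 0],
  [0.17, 0, 0, 0],
  [0, 0, 0, 0],
  [0, 0, 0, 0],
  [0, 0, 0, 0],
  [0, 0, 0, 0],
  [0, 0, 0, 0],
  [0, 0, 0, 0],
])

```text
t: 37.72
ee_pos: [0.3705, -0.3167, 0.0652]
ee_rot: [[-0.005, -0.001, 1.0], [-0.003, 1.0, 0.001], [-1.0, -0.003, -0.005]]
wrist_force: [1.0, -0.0, 0.1]
finger_gap: 0.0556
```

```bash
python3 - <<'E'
from h import *
plan([.372,-.3155,.021],90);print(np.round(ctrl.get_state()["q"],1))
E
```

```text
t 37.72 pos [ 0.3705 -0.3167  0.0652] az 90.05 turn 0.0003 shift [0.2211 0.0062 0.0073] q1,7 [ 28.1 140.9] F [ 1.  -0.   0.1] gap 0.0556
[ 28.1  35.5   8.  130.5 -16.7  15.1 140.9]
```

>>> send_rows([
  [0.1, 0.006, 0.007, 0],
  [0.11, 0, 0, 0],
  [0, 0, 0, 0],
  [0, 0, 0, 0],
  [0, 0, 0, 0],
  [0, 0, 0, 0],
  [0, 0, 0, 0],
  [0, 0, 0, 0],
])

```text
t: 38.38
ee_pos: [0.3711, -0.3154, 0.0223]
ee_rot: [[-0.007, -0.001, 1.0], [-0.002, 1.0, 0.001], [-1.0, -0.002, -0.007]]
wrist_force: [0.8, -0.9, -0.2]
finger_gap: 0.0556
```

>>> send_rows([
  [0, 0, 0, 0],
  [0, 0, 0, 0],
  [0, 0, 0, 0],
  [0, 0, 0, 0],
  [0, 0, 0, 0],
  [0, 0, 0, 0],
  [0, 0, 0, 0],
  [0, 0, 0, 0],
], fingers=1.0)

```text
t: 39.05
ee_pos: [0.3709, -0.3152, 0.0216]
ee_rot: [[-0.007, -0.001, 1.0], [-0.002, 1.0, 0.001], [-1.0, -0.002, -0.007]]
wrist_force: [-0.3, 1.0, 1.6]
finger_gap: 0.0373
```

```bash
python3 - <<'E'
from h import *
plan([.392,-.285,.023],70);print(np.round(ctrl.get_state()["q"],1))
E
```

```text
t 39.05 pos [ 0.3709 -0.3152  0.0216] az 90.05 turn 0.1114 shift [-0.0072  0.1778  0.0476] q1,7 [ 30.1 141.6] F [-0.3  1.   1.6] gap 0.0373
[ 30.1  40.3   4.9 131.2 -17.9   9.3 141.6]
```

>>> send_rows([
  [0, 0.03, 0.02, 0],
  [0, 0.03, 0.02, 0],
  [0, 0.03, 0.02, 0],
  [0, 0.03, 0.02, 0],
  [0, 0.03, 0.02, 0],
  [0, 0, 0, 0],
  [0, 0, 0, 0],
  [0, 0, 0, 0],
])

```text
t: 39.72
ee_pos: [0.3912, -0.2847, 0.0214]
ee_rot: [[-0.007, -0.002, 1.0], [-0.001, 1.0, 0.002], [-1.0, -0.001, -0.007]]
wrist_force: [1.5, 2.8, 2.5]
finger_gap: 0.0372
```

>>> send_rows([
  [0, 0, 0, 0],
  [0, 0, 0, 0],
  [0, 0, 0, 0],
  [0, 0, 0, 0],
  [0, 0, 0, 0],
  [-0.1, 0, 0, 0],
  [-0.15, 0, 0, 0],
  [-0.15, 0, 0, 0],
], fingers=0.4)

```text
t: 40.38
ee_pos: [0.3906, -0.2849, 0.1016]
ee_rot: [[-0.009, -0.0, 1.0], [-0.0, 1.0, 0.0], [-1.0, -0.0, -0.009]]
wrist_force: [0.3, -1.3, 0.2]
finger_gap: 0.0561
```

>>> send_rows([
  [-0.15, 0, 0, 0],
  [-0.15, 0, 0, 0],
  [-0.15, 0, 0, 0.033],
  [-0.15, 0, 0, 0.034],
  [0, 0, 0, 0.034],
  [0, 0, 0, 0],
  [0, 0, 0, 0],
  [0, 0, 0, 0],
])

```text
t: 41.05
ee_pos: [0.3919, -0.2844, 0.2206]
ee_rot: [[-0.009, 0.308, 0.951], [-0.001, 0.951, -0.308], [-1.0, -0.004, -0.008]]
wrist_force: [1.6, -0.1, -0.6]
finger_gap: 0.0557
```

```bash
python3 - <<'E'
from h import *
gauge("wrist","yellow");gauge("side","yellow")
plan([.36,-.274,.1],72);print(np.round(ctrl.get_state()["q"],1))
E
```

```text
yellow [ 307  113   21   58 1194] [ 343.8 -269.6] [23.6 64.8] 72.5
yellow [377 210  21  17 169] [ 344.7 -267.8] [24.2 63.3] 71.9
t 41.15 pos [ 0.3918 -0.2846  0.2205] az 71.99 turn -0.0001 shift [ 0.6023  0.0014 -0.1677] q1,7 [  9.6 117.7] F [-0.8  0.4 -0.5] gap 0.0562
[  9.6  21.   26.1 124.5 -14.3  37.8 117.7]
```

>>> send_rows([
  [0, 0, -0.09, 0],
  [0, 0, -0.088, 0],
  [0.16, 0, 0, 0],
  [0.16, 0, 0, 0],
  [0.16, 0, 0, 0],
  [0.16, 0, 0, 0],
  [0.1, 0, 0, 0],
  [0, 0, 0, 0],
], fingers=0.5)

```text
t: 41.82
ee_pos: [0.3555, -0.2733, 0.0699]
ee_rot: [[-0.013, 0.311, 0.95], [0.002, 0.95, -0.311], [-1.0, -0.002, -0.013]]
wrist_force: [-0.4, 0.2, -0.4]
finger_gap: 0.0464
```

>>> send_rows([
  [0, 0, 0, 0],
  [0, 0, 0, 0],
  [0, 0, 0, 0],
  [0, 0, 0, 0],
  [0, 0, 0, 0],
  [0, 0, 0, 0],
  [0, 0, 0, 0],
  [0, 0, 0, 0],
])

```text
t: 42.48
ee_pos: [0.3576, -0.274, 0.0739]
ee_rot: [[-0.007, 0.311, 0.95], [-0.002, 0.95, -0.311], [-1.0, -0.004, -0.006]]
wrist_force: [0.1, -0.3, 0.3]
finger_gap: 0.0465
```

```bash
python3 - <<'E'
from h import *
plan([.358,-.2735,.0215],72.3);print(np.round(ctrl.get_state()["q"],1))
E
```

```text
t 42.48 pos [ 0.3576 -0.274   0.0739] az 71.88 turn -0.0023 shift [0.2618 0.003  0.0014] q1,7 [ 22.2 129.4] F [ 0.1 -0.3  0.3] gap 0.0465
[ 22.2  33.7  11.3 135.  -26.5  13.5 129.4]
```

>>> send_rows([
  [0.06, 0, 0, 0],
  [0.06, 0, 0, 0],
  [0.06, 0, 0, 0],
  [0.06, 0, 0, 0],
  [0.02, 0, 0, 0],
  [0, 0, 0, 0],
  [0, 0, 0, 0],
  [0, 0, 0, 0],
])

```text
t: 43.15
ee_pos: [0.357, -0.2742, 0.0225]
ee_rot: [[-0.008, 0.311, 0.95], [-0.002, 0.95, -0.311], [-1.0, -0.004, -0.007]]
wrist_force: [-0.1, -0.2, 0.4]
finger_gap: 0.0469
```

```bash
python3 - <<'E'
from h import *
plan([.358,-.2735,.0215],72.3);print(np.round(ctrl.get_state()["q"],1))
E
```

```text
t 43.15 pos [ 0.357  -0.2742  0.0225] az 71.87 turn -0.0024 shift [0.005  0.0047 0.0039] q1,7 [ 25.4 143.6] F [-0.1 -0.2  0.4] gap 0.0469
[ 25.4  39.8   6.9 136.  -41.2   6.2 143.6]
```

Close, lift to carrying height.

>>> send_rows([
  [0, 0, 0, 0],
  [0, 0, 0, 0],
  [0, 0, 0, 0],
  [0, 0, 0, 0],
  [0, 0, 0, 0],
  [0, 0, 0, 0],
  [0, 0, 0, 0],
  [0, 0, 0, 0],
], fingers=1.0)

```text
t: 43.82
ee_pos: [0.357, -0.2741, 0.0225]
ee_rot: [[-0.007, 0.311, 0.95], [-0.001, 0.95, -0.311], [-1.0, -0.004, -0.006]]
wrist_force: [0.4, 1.2, 5.5]
finger_gap: 0.0237
```

>>> send_rows([
  [-0.05, 0, 0, 0],
  [-0.1, 0, 0, 0],
  [-0.15, 0, 0, 0],
  [-0.15, 0, 0, 0],
  [-0.15, 0, 0, 0],
  [-0.15, 0, 0, 0],
  [-0.15, 0, 0, 0],
  [-0.15, 0, 0, 0],
])

```text
t: 44.48
ee_pos: [0.3578, -0.2734, 0.2335]
ee_rot: [[-0.009, 0.312, 0.95], [-0.001, 0.95, -0.312], [-1.0, -0.004, -0.008]]
wrist_force: [1.0, -0.2, -1.7]
finger_gap: 0.0236
```

>>> send_rows([
  [-0.15, 0, 0, 0],
  [-0.15, 0, 0, 0],
  [-0.15, 0, 0, 0],
  [0, 0, 0, 0],
  [0, 0, 0, 0],
  [0, 0, 0, 0],
  [0, 0, 0, 0],
  [0, 0, 0, 0],
])

```text
t: 45.15
ee_pos: [0.3586, -0.2732, 0.3211]
ee_rot: [[-0.01, 0.312, 0.95], [-0.001, 0.95, -0.312], [-1.0, -0.004, -0.009]]
wrist_force: [0.7, 0.5, -1.3]
finger_gap: 0.0239
```

```bash
python3 - <<'E'
from h import *
plan([.36,.14,.30],7);print(np.round(ctrl.get_state()["q"],1))
E
```

```text
t 45.15 pos [ 0.3586 -0.2732  0.3211] az 71.84 turn 0.3602 shift [ 0.1056  0.2586 -2.05  ] q1,7 [ -9.1 116.8] F [ 0.7  0.5 -1.3] gap 0.0239
[ -9.1  11.9  47.7 121.6 -10.8  51.2 116.8]
```

>>> send_rows([
  [0, 0, 0, 0.036],
  [0, 0, 0, 0.036],
  [0, 0, 0, 0.036],
  [0, 0, 0, 0.036],
  [0, 0, 0, 0.036],
  [0, 0, 0, 0.036],
  [0, 0, 0, 0.036],
  [0, 0, 0, 0.036],
])

```text
t: 45.82
ee_pos: [0.3588, -0.2735, 0.3215]
ee_rot: [[-0.009, 0.942, 0.337], [-0.001, 0.337, -0.942], [-1.0, -0.009, -0.002]]
wrist_force: [0.2, -0.2, -0.1]
finger_gap: 0.0238
```

>>> send_rows([
  [0, 0, 0, 0.036],
  [0, 0, 0, 0.036],
  [0, 0.08, -0.127, 0],
  [0, 0.08, -0.127, 0],
  [0, 0.08, -0.127, 0],
  [0, 0.08, -0.127, 0],
  [0, 0.08, -0.127, 0],
  [0, 0.08, -0.127, 0],
])

```text
t: 46.48
ee_pos: [0.4358, -0.1092, 0.3208]
ee_rot: [[-0.009, 0.992, 0.122], [-0.002, 0.122, -0.992], [-1.0, -0.009, 0.001]]
wrist_force: [-0.2, 0.4, -0.5]
finger_gap: 0.0238
```

>>> send_rows([
  [0, 0.08, -0.127, 0],
  [0, 0.08, -0.127, 0],
  [0, 0.08, -0.127, 0],
  [0, 0.08, -0.127, 0],
  [0, 0.08, -0.127, 0],
  [0, 0, 0, 0],
  [0, 0, 0, 0],
  [0, 0, 0, 0],
])

```text
t: 47.15
ee_pos: [0.499, 0.0247, 0.3201]
ee_rot: [[-0.009, 0.992, 0.122], [-0.003, 0.122, -0.992], [-1.0, -0.009, 0.002]]
wrist_force: [-0.1, -0.7, -1.8]
finger_gap: 0.0239
```

```bash
cat > hk.py <<'E'
from h import *
plan([.5046,-.0108,.29],7);print(np.round(ctrl.get_state()["q"],1))
c,im,d=grab("side","side9_%d.png"%(ctrl.get_state()["t"]*100));P=cloud(c,d);q=P.reshape(-1,3)
hsv=cv2.cvtColor(im,cv2.COLOR_RGB2HSV);b=(abs(hsv[...,0].astype(int)-27)<5)&(hsv[...,1]>150)&(P[...,2]>.08)&(np.hypot(P[...,0]-.5,P[...,1])<.1)
w=P[b];print("handle",len(w),w.mean(0),w.min(0),w.max(0))
t=np.array(ctrl.get_state()["ee_pos"])
for n in("scene","side"):
    c,im,d=grab(n);q=cloud(c,d).reshape(-1,3);g=t[:2]+.036*np.array([.122,-.9925]);m=(np.hypot(*(q[:,:2]-g).T)<.024)&(abs(q[:,2]-t[2]+.013)<.014);w=q[m]
    if len(w):print(n,"ring exp",g.round(4),"got",len(w),w.mean(0).round(4),w.min(0).round(4),w.max(0).round(4))
E
python3 hk.py
```

```text
t 47.15 pos [0.499  0.0247 0.3201] az 7.03 turn 0.0001 shift [0.1504 0.0063 0.1794] q1,7 [-56.   30.3] F [-0.1 -0.7 -1.8] gap 0.0239
[-56.   23.4  66.2 116.8 -25.6  56.6  30.3]
handle 225 [0.49278314 0.04713809 0.31185471] [ 0.47781406 -0.0766479   0.29887739] [0.51226338 0.07107918 0.50021539]
side ring exp [ 0.5033 -0.0115] got 50 [ 0.4927 -0.0159  0.3086] [ 0.483  -0.0328  0.3017] [0.5176 0.0093 0.3142]
```

>>> send_rows([
  [0.05, 0.003, 0.06, 0],
  [0.05, 0.003, 0.06, 0],
  [0.05, 0, 0.06, 0],
  [0, 0, 0, 0],
  [0, 0, 0, 0],
  [0, 0, 0, 0],
  [0, 0, 0, 0],
  [0, 0, 0, 0],
])

```text
t: 47.97
ee_pos: [0.505, -0.0097, 0.2912]
ee_rot: [[-0.007, 0.992, 0.124], [-0.001, 0.124, -0.992], [-1.0, -0.007, -0.0]]
wrist_force: [0.5, 0.3, -0.9]
finger_gap: 0.0233
```

```bash
python3 hk.py
```

```text
t 47.97 pos [ 0.505  -0.0097  0.2912] az 7.11 turn 0.0006 shift [ 0.0058 -0.0028  0.0049] q1,7 [-48.7  36.4] F [ 0.5  0.3 -0.9] gap 0.0233
[-48.7  25.4  62.6 118.4 -28.2  53.2  36.4]
handle 208 [0.49923415 0.01229535 0.28340941] [ 0.46730205 -0.07476345  0.27123895] [0.51892897 0.03666621 0.48905086]
side ring exp [ 0.5094 -0.0455] got 48 [ 0.5015 -0.0479  0.2792] [ 0.4892 -0.0651  0.272 ] [ 0.5265 -0.0228  0.2851]
```

>>> send_rows([
  [0.06, 0, 0, 0],
  [0.06, 0, 0, 0],
  [0.06, 0, 0, 0],
  [0.06, 0, 0, 0],
  [0.05, 0, 0, 0],
  [0, 0, 0, 0],
  [0, 0, 0, 0],
  [0, 0, 0, 0],
])

```text
t: 48.78
ee_pos: [0.5046, -0.0108, 0.2329]
ee_rot: [[-0.007, 0.992, 0.122], [-0.002, 0.122, -0.992], [-1.0, -0.008, 0.001]]
wrist_force: [0.1, 0.5, -0.8]
finger_gap: 0.0237
```

>>> send_rows([
  [0.02, 0, 0.005, 0],
  [0.02, 0, 0.005, 0],
  [0.02, 0, 0.005, 0],
  [0.02, 0, 0.005, 0],
  [0.02, 0, 0.005, 0],
  [0.01, 0, 0, 0],
  [0, 0, 0, 0],
  [0, 0, 0, 0],
])

```text
t: 49.45
ee_pos: [0.5049, -0.0155, 0.2108]
ee_rot: [[-0.008, 0.992, 0.123], [-0.001, 0.123, -0.992], [-1.0, -0.008, 0.0]]
wrist_force: [-0.9, -0.1, 0.1]
finger_gap: 0.024
```

```bash
python3 hk.py
```

```text
t 49.45 pos [ 0.5049 -0.0155  0.2108] az 7.05 turn 0.0003 shift [-0.3961  0.0015 -0.0235] q1,7 [-41.1  44.2] F [-0.9 -0.1  0.1] gap 0.024
[-41.1  30.7  54.4 123.5 -36.4  44.1  44.2]
handle 187 [0.49983118 0.00590786 0.20201461] [ 0.48630697 -0.03173171  0.1902624 ] [0.52003256 0.03074798 0.20667346]
scene ring exp [ 0.5093 -0.0512] got 2 [ 0.5072 -0.067   0.2016] [ 0.5067 -0.0688  0.1991] [ 0.5078 -0.0652  0.2042]
side ring exp [ 0.5093 -0.0512] got 43 [ 0.5026 -0.0532  0.2   ] [ 0.4897 -0.075   0.188 ] [ 0.5264 -0.0286  0.2051]
```

Ring is around the hook at z≈0.199 without load. Release.

>>> send_rows([
  [0, 0, 0, 0],
  [0, 0, 0, 0],
  [0, 0, 0, 0],
  [0, 0, 0, 0],
  [0, 0, 0, 0],
  [0, 0, 0, 0],
  [0, 0, 0, 0],
  [0, 0, 0, 0],
], fingers=0.5)

```text
t: 50.27
ee_pos: [0.5049, -0.0154, 0.2108]
ee_rot: [[-0.008, 0.992, 0.123], [-0.001, 0.123, -0.992], [-1.0, -0.008, 0.0]]
wrist_force: [-0.3, 0.2, 0.1]
finger_gap: 0.0463
```

>>> send_rows([
  [0, 0, 0, 0],
  [0, 0, 0, 0],
  [0, 0, 0, 0],
  [-0.15, 0, 0, 0],
  [-0.15, 0, 0, 0],
  [-0.15, 0, 0, 0],
  [-0.15, 0, 0, 0],
  [0, 0, 0, 0],
])

```text
t: 50.93
ee_pos: [0.5078, -0.0163, 0.3351]
ee_rot: [[-0.001, 0.992, 0.122], [-0.001, 0.122, -0.992], [-1.0, -0.001, 0.001]]
wrist_force: [2.0, -0.9, 0.3]
finger_gap: 0.0462
```

>>> send_rows([
  [0, 0, -0.14, 0],
  [0, 0, -0.14, 0],
  [0, 0, -0.14, 0],
  [0, 0, 0, 0],
  [0, 0, 0, 0],
  [0, 0, 0, 0],
  [0, 0, 0, 0],
  [0, 0, 0, 0],
])

```text
t: 51.6
ee_pos: [0.4955, 0.067, 0.3308]
ee_rot: [[-0.007, 0.993, 0.121], [-0.001, 0.121, -0.993], [-1.0, -0.008, 0.0]]
wrist_force: [-0.5, -0.3, -0.3]
finger_gap: 0.0468
```

```bash
python3 - <<'E'
from h import *
c,im,d=grab("side","side10.png");P=cloud(c,d)
hsv=cv2.cvtColor(im,cv2.COLOR_RGB2HSV);H=hsv[...,0].astype(int)
for n,h in(("yellow",27),("blue",109)):
    w=P[(abs(H-h)<6)&(hsv[...,1]>150)&(np.hypot(P[...,0]-.515,P[...,1]+.115)<.11)&(P[...,2]>.06)];print(n,len(w),w.mean(0),w.min(0),w.max(0))
q=P.reshape(-1,3);m=(q[:,2]>.236)&(q[:,2]<.27)&(abs(q[:,0]-.5155)<.045)&(abs(q[:,1]+.116)<.045);b=q[m];print("bar",cv2.minAreaRect(b[:,:2].astype(np.float32)*1000))
R=((H<5)|(H>175))&(hsv[...,1]>180);w=P[R&(np.hypot(P[...,0]-.54,P[...,1]-.05)<.05)&(P[...,2]>.03)];print("knob",len(w),w.mean(0))
k=hsv;
cv2.imwrite("pics/c8.png",cv2.resize(im[135:285,230:390,::-1],(640,600),interpolation=2))
plan([.546,.052,.33],-44.6)
E
```

```text
yellow 189 [ 0.50660272 -0.05960467  0.13746889] [ 0.44680815 -0.07799946  0.09724973] [ 0.51994478 -0.05322798  0.49661818]
blue 189 [ 0.46562261 -0.09102115  0.13427953] [ 0.4585587  -0.10393251  0.09978457] [ 0.47826159 -0.08117359  0.1646681 ]
bar ((515.1799926757812, -115.41521453857422), (63.25713348388672, 15.069762229919434), 32.800445556640625)
knob 91 [0.54246331 0.05719077 0.05893831]
t 51.65 pos [0.4955 0.0671 0.3308] az 6.96 turn 0.2864 shift [ 0.0039  0.2326 -0.1236] q1,7 [-61.9  25. ] F [-0.5 -1.4  0.2] gap 0.0465
```

View pics/c8.png

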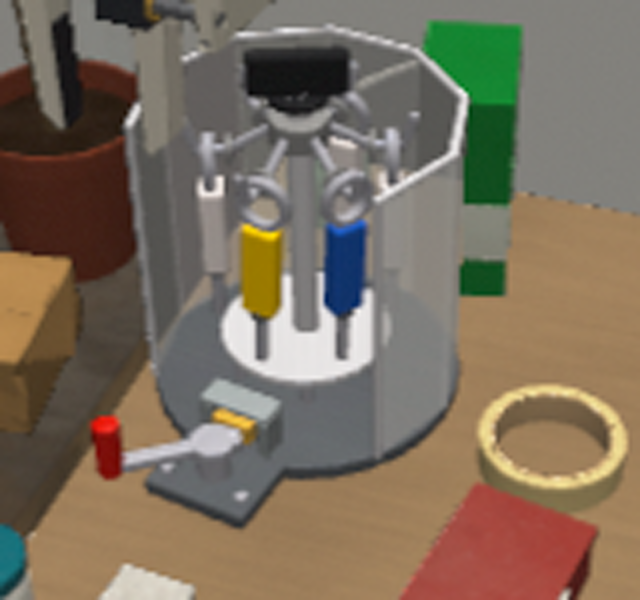

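>>> send_rows([
  [0, 0, 0, 0.035],
  [0, 0, 0, 0.035],
  [0, 0, 0, 0.035],
  [0, 0, 0, 0.035],
  [0, 0, 0, 0.035],
  [0, 0, 0, 0.035],
  [0, 0, 0, 0.035],
  [0, 0, 0, 0.019],
], fingers=0.4)

```text
t: 52.32
ee_pos: [0.4956, 0.0674, 0.3308]
ee_rot: [[-0.007, 0.756, -0.655], [-0.001, -0.655, -0.756], [-1.0, -0.005, 0.006]]
wrist_force: [0.5, 0.5, -1.1]
finger_gap: 0.0559
```

```bash
python3 - <<'E'
from h import *
plan([.545,.053,.068],-40.6)
for n in("scene",):
    c,im,d=grab(n);P=cloud(c,d);hsv=cv2.cvtColor(im,cv2.COLOR_RGB2HSV);H=hsv[...,0].astype(int)
    R=((H<5)|(H>175))&(hsv[...,1]>180);w=P[R&(np.hypot(P[...,0]-.54,P[...,1]-.05)<.05)&(P[...,2]>.03)];print("knob",len(w),w.mean(0) if len(w) else 0)
E
```

```text
t 52.32 pos [0.4956 0.0674 0.3308] az -40.89 turn -0.0016 shift [ 1.3139  0.2344 -0.1061] q1,7 [-63.8 -18.4] F [ 0.5  0.5 -1.1] gap 0.0559
knob 0 0
```

>>> send_rows([
  [0, 0.078, -0.035, 0],
  [0, 0.078, -0.035, 0],
  [0, 0.078, -0.035, 0],
  [0.18, 0, 0, 0],
  [0.18, 0, 0, 0],
  [0.18, 0, 0, 0],
  [0.18, 0, 0, 0],
  [0, 0, 0, 0],
])

```text
t: 53.03
ee_pos: [0.5408, 0.0534, 0.1816]
ee_rot: [[-0.015, 0.761, -0.648], [-0.003, -0.648, -0.761], [-1.0, -0.01, 0.012]]
wrist_force: [-2.1, 0.1, -0.9]
finger_gap: 0.0559
```

>>> send_rows([
  [0.15, 0, 0, 0],
  [0.15, 0, 0, 0],
  [0, 0, 0, 0],
  [0, 0, 0, 0],
  [0, 0, 0, 0],
  [0, 0, 0, 0],
  [0, 0, 0, 0],
  [0, 0, 0, 0],
])

```text
t: 53.7
ee_pos: [0.5437, 0.0538, 0.1276]
ee_rot: [[-0.006, 0.761, -0.648], [-0.001, -0.648, -0.761], [-1.0, -0.004, 0.004]]
wrist_force: [-0.0, 0.5, -0.2]
finger_gap: 0.0556
```

```bash
python3 - <<'E'
from h import *
plan([.545,.053,.066],-40.6)
E
```

```text
t 53.7 pos [0.5437 0.0538 0.1276] az -40.43 turn 0.001 shift [ 0.308   0.0075 -0.0014] q1,7 [-42.8   0.7] F [-0.   0.5 -0.2] gap 0.0556
```

>>> send_rows([
  [0.15, 0.006, 0, 0],
  [0.15, 0, 0, 0],
  [0, 0, 0, 0],
  [0, 0, 0, 0],
  [0, 0, 0, 0],
  [0, 0, 0, 0],
  [0, 0, 0, 0],
  [0, 0, 0, 0],
])

```text
t: 54.37
ee_pos: [0.5441, 0.0528, 0.0674]
ee_rot: [[-0.006, 0.761, -0.649], [-0.001, -0.649, -0.761], [-1.0, -0.004, 0.005]]
wrist_force: [-0.4, -0.1, -0.1]
finger_gap: 0.0558
```

>>> send_rows([
  [0, 0, 0, 0],
  [0, 0, 0, 0],
  [0, 0, 0, 0],
  [0, 0, 0, 0],
  [0, -0.034, 0.0018, -0.0333],
  [0, -0.034, 0.0018, -0.0333],
  [0, -0.034, 0.0018, -0.0333],
  [0, -0.034, 0.0018, -0.0333],
], fingers=0.765)

```text
t: 55.03
ee_pos: [0.5206, 0.0652, 0.0666]
ee_rot: [[-0.006, 0.96, -0.279], [-0.003, -0.279, -0.96], [-1.0, -0.005, 0.004]]
wrist_force: [2.0, -2.2, -1.0]
finger_gap: 0.022
```

>>> send_rows([
  [0, -0.034, 0.0018, -0.0333],
  [0, -0.034, 0.0018, -0.0333],
  [0, -0.034, 0.0018, -0.0333],
  [0, -0.034, 0.0018, -0.0333],
  [0, -0.034, 0.0018, -0.0333],
  [0, -0.034, 0.0018, -0.0333],
  [0, -0.034, 0.0018, -0.0333],
  [0, 0, 0, 0],
])

```text
t: 55.7
ee_pos: [0.473, 0.0611, 0.0672]
ee_rot: [[-0.007, 0.901, 0.433], [-0.001, 0.433, -0.901], [-1.0, -0.007, -0.002]]
wrist_force: [-1.3, 0.0, 0.9]
finger_gap: 0.0218
```

>>> send_rows([
  [0, -0.034, 0.0018, -0.0333],
  [0, -0.034, 0.0018, -0.0333],
  [0, -0.034, 0.0018, -0.0333],
  [0, -0.034, 0.0018, -0.0333],
  [0, 0, 0, 0],
  [0, 0, 0, 0],
  [0, 0, 0, 0],
  [0, 0, 0, 0],
])

```text
t: 56.37
ee_pos: [0.452, 0.0456, 0.067]
ee_rot: [[-0.008, 0.652, 0.758], [-0.001, 0.758, -0.652], [-1.0, -0.006, -0.005]]
wrist_force: [-0.6, -0.2, 0.3]
finger_gap: 0.0217
```

>>> send_rows([
  [0, -0.02, 0.001, -0.02],
  [0, -0.012, 0.001, -0.012],
  [0, 0, 0, 0],
  [0, 0, 0, 0],
  [0, 0, 0, 0],
  [0, 0, 0, 0],
  [0, 0, 0, 0],
  [0, 0, 0, 0],
])

```text
t: 57.03
ee_pos: [0.4506, 0.0426, 0.0671]
ee_rot: [[-0.004, 0.57, 0.822], [0.0, 0.822, -0.57], [-1.0, -0.002, -0.004]]
wrist_force: [5.7, 8.3, -5.2]
finger_gap: 0.0222
```

>>> send_rows([
  [0, 0.015, 0, 0],
  [0, 0, 0, 0],
  [0, 0, 0, 0],
  [0, 0, 0, 0],
  [-0.1, 0, 0, 0],
  [-0.2, 0, 0, 0],
  [-0.2, 0, 0, 0],
  [-0.2, 0, 0, 0],
], fingers=0.5)

```text
t: 57.7
ee_pos: [0.4499, 0.042, 0.2084]
ee_rot: [[-0.01, 0.572, 0.82], [-0.002, 0.82, -0.572], [-1.0, -0.008, -0.007]]
wrist_force: [0.5, 1.4, 0.0]
finger_gap: 0.0467
```

>>> send_rows([
  [-0.2, 0, 0, 0],
  [-0.2, 0, 0, 0],
  [0, 0, -0.15, 0],
  [0, 0, -0.15, 0],
  [0, 0, 0, 0],
  [0, 0, 0, 0],
  [0, 0, 0, 0],
  [0, 0, 0, 0],
])

```text
t: 58.37
ee_pos: [0.4029, 0.0766, 0.2874]
ee_rot: [[-0.007, 0.572, 0.821], [-0.002, 0.821, -0.572], [-1.0, -0.006, -0.005]]
wrist_force: [0.4, -0.3, -0.2]
finger_gap: 0.0464
```

```bash
python3 - <<'E'
from h import *
plan([.45,.1,.3],51)
c,im,d=grab("side","side11.png");P=cloud(c,d)
hsv=cv2.cvtColor(im,cv2.COLOR_RGB2HSV);H=hsv[...,0].astype(int)
for n,h in(("yellow",27),("blue",109)):
    w=P[(abs(H-h)<6)&(hsv[...,1]>150)&(np.hypot(P[...,0]-.515,P[...,1]+.115)<.08)&(P[...,2]>.06)&(P[...,2]<.2)];print(n,len(w),w.mean(0),w.min(0),w.max(0))
R=((H<5)|(H>175))&(hsv[...,1]>180);w=P[R&(np.hypot(P[...,0]-.46,P[...,1]-.05)<.06)&(P[...,2]>.03)];k=w.mean(0);print("knob",len(w),k, "start 0.450 0.048 0.058")
for n in("scene","side"):
    c,i2,d2=grab(n);Q=cloud(c,d2);h2=cv2.cvtColor(i2,cv2.COLOR_RGB2HSV)
    z=np.load("/tmp/%s0.npz"%n);
    for D,I in((d2,i2),(z["d"],z["im"])):
        q=cloud(c,D).reshape(-1,3);m=(np.hypot(q[:,0]-.34,q[:,1]+.143)<.075)&(q[:,2]>.018)&(q[:,2]<.03);print(n,"tape",m.sum(),q[m].mean(0))
cv2.imwrite("pics/c9.png",cv2.resize(im[135:285,230:390,::-1],(640,600),interpolation=2))
E
```

```text
t 58.37 pos [0.4029 0.0766 0.2874] az 55.14 turn 0.023 shift [-0.063   0.2392  0.1094] q1,7 [-47.9  46.8] F [ 0.4 -0.3 -0.2] gap 0.0464
yellow 192 [ 0.50852154 -0.05998881  0.13366487] [ 0.49757638 -0.06787149  0.09724383] [ 0.52332476 -0.05550721  0.16585293]
blue 182 [ 0.46523407 -0.09119086  0.13341364] [ 0.4587165  -0.10712652  0.09929092] [ 0.47951341 -0.08227381  0.16433914]
knob 93 [0.44985901 0.04747199 0.05819057] start 0.450 0.048 0.058
scene tape 339 [ 0.33440258 -0.13143063  0.02342031]
scene tape 341 [ 0.33423882 -0.13117983  0.02343254]
side tape 393 [ 0.33305513 -0.13185679  0.02352424]
side tape 397 [ 0.33363477 -0.13188691  0.02350844]
```

View pics/c9.png

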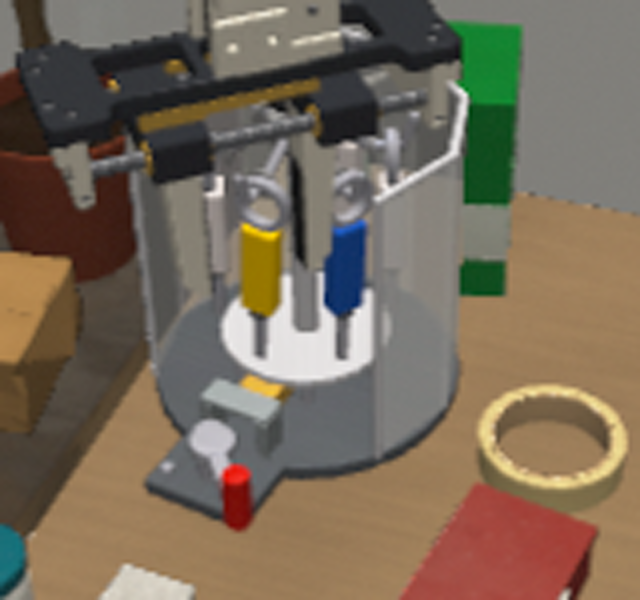

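```bash
python3 -c "
from cell import ctrl
print(ctrl.sign_off())"
```

```text
the job is handed in; nothing more can be done
None
```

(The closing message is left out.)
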